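Swap the seal blank in the ratchet clamp of a soldering station

TASK

The square seal blank in the ratchet clamp is finished: press the clamp's free ring handle straight down, across the plane of the scissors, so that the ratchet lets go and the jaws spread with the seal left standing on the brick, then stand that seal fully home in the square nest of the tray. Then stand the oblong seal blank from the bench upright on the brick between the jaws, its long sides along the pads, and push the free handle shut until the ratchet catches and the clamp holds it by itself. Do not tip over or drop a seal, and leave the round seal and everything else on the bench where it is.

Things in the scene. Friction and masses are not known exactly. Their poses are not given: they have to be found in the camera images.
- station: soldering station, fixed; origin on the bench under the clamp's pivot; lengths below in mm in this frame. Base plate 96 (x) by 210 (y), 8 thick, centred at y -10. White fire brick 84 x 84, centred at y -70, top at z 45. Steel ratchet clamp (haemostat form, bowed jaws) lying flat, bars 8 thick (z 50 to 58), jaws to -y, rings to +y
- ratchet (a point): ratchet at (0, 105, 54) of the station, between the shanks: the fixed arm (from x -6 to the fixed shank, top at z 59) lies over the free arm; three teeth 2.1 mm high, 2.9 mm apart. Pressing the free handle down parts the teeth. Nearer the pivot a dark block 20 x 22, z 46 to 62, centred at (17.5, 64), holds the fixed shank; its brass wing screw reaches x 40
- jaw (a joint): turn of the free half of the clamp about the pivot at (0, 0, 54) of the station (rad): 0 when the pads hold a 22 mm wide seal, growing as it opens, stop at 0.20 (pads then 36 mm apart). Free are the shank and ring on the station's -x side and the jaw on its +x side; the other half is fixed. A leaf spring urges it open, 0.7 N at the ring
- handle (a joint): bend of the free handle downwards, across the plane of the scissors (rad): 0 at rest, stop at 0.055 (13 N at the ring). 0.02 (3 mm and 5 to 6 N at the ring) frees the teeth and the handle springs outwards. A finger on the ring may hold it by friction: then carry the finger 25 to 35 mm outwards, still pressing, before lifting, or a tooth catches again
- ring_moving (a point): centre of the free handle's flat finger ring, outside diameter 36 mm, hole 20 mm, z 54 at rest, nothing below it. At (-24, 140) of the station when locked on a seal on the middle tooth, at about (-58, 130) when open. The free shank bends sideways as well, so the ring moves on after the pads have met the seal
- ring_fixed (a point): centre of the fixed finger ring, same size, at (24, 140, 54) of the station. To lock on a 22 mm seal push the free ring towards it from its outer (-x) side: the pads meet the seal 7 mm before the middle tooth; pushes of about 7, 10 and 13 N bring the ring over the first, second and third tooth, 3.8 mm apart at the ring. Any tooth holds; let go, the ring falls back up to 4 mm on to a tooth. Stop 2 mm past the third
- clamp_seat (a point): point on top of the brick midway between the closed pads, at (0, -70, 45) of the station; x and y as the station's. The square seal is clamped here at the start. A seal may be set down up to 4 mm from it in x: the free pad pushes it against the fixed one
- pad_fixed (a point): grooved pad of the fixed jaw, 6 x 20 x 10 mm, origin at its centre, (-14, -70, 54) of the station, inner face 11 mm from the seat, underside 4 mm above the brick. The jaws' bars bow outwards from the pads to the pivot, no higher than z 59, and leave 40 mm between them from y -54 to -32
- pad_moving (a point): the same pad on the free jaw, origin at its centre; inner face towards its own -x
- seal_square_mid (a point): cast brass seal blank with a square foot, 22 x 22 x 34 mm high, 90 to 180 g, origin at its centre, z up its axis, x and y square to its sides. At the start it is clamped on the brick, its top at z 79, 20 mm clear above the pads
- seal_oblong_mid (a point): cast brass seal blank with an oblong foot, 22 (its x) by 32 (its y) by 34 mm high, 130 to 270 g, origin at its centre, z up. Stands on the bench between station and tray. In the clamp its y lies along the station's y, either way round, so that the pads hold it across its 22 mm
- seal_round_mid (a point): cast brass seal blank, round, 22 mm diameter, 34 mm high, origin at its centre; already in the round nest, stays there
- tray: shallow wooden tray, 76 (x) by 192 (y) mm, walls 16 mm high, fixed; origin under its centre. It holds the three nest blocks in a row along its y, 60 mm apart, in any order: square (empty), oblong (empty, 25 by 35 mm) and round (25 mm, holds the round seal), all 10 mm deep, tops 24 mm above the bench
- nest_square_floor (a point): centre of the floor of the square nest: plywood block 58 x 58 mm, its top 24 mm above the bench; nest 25 x 25 mm, 10 mm deep, floor 14 mm above the bench, sides along this point's x and y
- flux_bottle: amber glass bottle, 38 mm diameter, 115 mm high, standing between station and tray; origin at its underside
- paste_jar: white jar with metal lid, 52 mm diameter, 50 mm high, standing between station and tray; origin at its underside
- pliers: pliers lying in front of the tray, 125 mm long, 12 mm high, along its x; origin at the joint
- hammer: small hammer lying behind the tray, 220 mm long, along its x; origin at its underside
- brush: brush lying beside the tray, 170 mm long, along its x; origin at its underside
- mandrel: steel ring mandrel lying behind the station, 260 mm long, along its y, 24 mm thick; origin at its underside
- mug: white mug, 76 mm diameter without the handle, 92 mm high, behind the station; origin at its underside

How it is judged:
By the outcome, as a careful person would: the job done as asked, in the order asked, and still so for the second after the job is handed in, with the robot touching nothing.
It also fails if it takes over 69 s, if anything falls off the work surface, if the arm or the gripper's body presses on something with over 40 N, if the wrist force passes 120 N, or if a joint passes its speed limit or range.

ROBOT

A 7-joint arm with a two-finger parallel gripper is mounted at the origin on the work surface. World frame = base frame: x ahead of the robot, y to its left, z up, the work surface at z = 0. Lengths are in m, angles in rad, forces in N, time in s.
With the tool pointing down it reaches from about 0.4 to 0.85 m from the base axis. Payload 10.4 kg.
Tool frame: the origin (TCP) lies at the very end of the fingers, on their centre line; the grasp point (between the pads) lies 19 mm behind it (grip_depth is the distance from the TCP to the grasp point, in m); y points along the fingers, z is the direction in which the jaws open and shut, and the axes are right-handed (so a half turn about y gives the same grasp; the last joint's range is limited). The gripper opens to 85 mm and grips with 20 to 120 N. Pads are 22 mm wide; open, the fingers measure 114 mm over their backs; the gripper's body (76 mm by 85 mm) begins 54 mm behind the grasp point. The pads swing forward as they close: fully open they stand 13 mm farther back than shut.
Start: joints at [1.184, 0.332, -0.065, 1.46, 0.022, 1.35, -0.088], TCP at [0.222, -0.584, 0.231] pointing down, gripper open.
Joint ranges: [-2.6, 2.6], [-0.5, 2.12], [-1.47, 1.34], [0.16, 2.42], [-1.27, 4.41], [0.06, 2.06], [-2.6, 2.6]. Speed limits (rad/s): [2.22, 2.22, 2.79, 2.79, 3.14, 3.14, 3.14].

INTERFACE

Orientations are given as a 3x3 rotation matrix whose columns are the frame's x, y, z axes.
In Python, from cell import * gives the robot as it stands.
- The arm moves only by the shell command python3 -m creep 'ROWS'. ROWS is JSON, one flat list of numbers, 7 for each row, row after row: the shift along the world's x, y, z in cm, then the turn, a rotation vector about the world's x, y, z in degrees, then the opening, from 0 (shut) to 1 (fully open). A call has 1 to 5 rows; each row is the pose to reach, as a shift and turn from the pose commanded when the call began; what a row does not reach only later rows make up. A row lasts 1/10 s, in which the tool goes at most 50 mm and 8.59 degrees, less where a joint would pass 70% of its speed; a pose out of reach is approached as far as the arm can. A call with a gripper value outside its range is refused whole. The fingers move at their own pace and stop on an object; the grip force is fixed at half the most. Time passes only in rows, so rows that repeat a pose let the fingers close. It gives the time, the measured TCP pose, the force and the opening at its end, in the units of the state.
- read_state(): the state, without advancing time (a new reading comes with each control period).
- snapshot(name): name is "scene" or "top" or "wrist"; returns (picture, depth): 384x512x3 uint8, blue, green, red; 384x512 float32, m along the optical axis (not along the pixel's ray), 0 where there is no reading.
- get_calibration(name): a dict with "mtx" (3x3 intrinsics, pixels), "view" (4x4, takes a point from world to camera coordinates); the wrist camera has in their place "mount" (4x4, takes a point from camera to tool coordinates, whose origin is the TCP and whose axes are the tool frame's). Camera axes: x right, y up, looking along -z (the intrinsics and any distortion apply to the point x, -y, -z); pixel columns grow to the right and rows downward; lengths in m; the calibration is good to about 2 mm. A picture is of the moment at which its call begins: read the wrist's pose just before it. get_calibration takes no time and is no camera call.
- sign_off(): hands the job in, once; it reports no verdict.
The state is a dict: "time_s": time; "q": joint angles; "dq": joint speeds; "tau": joint torques, N m; "tcp_pos": TCP position; "tcp_rot": TCP orientation; "wrist_force": force on the tool from outside, world axes, zero at the start; "wrist_torque": the same for the moment, N m; "opening": finger opening in m.
Only numpy, scipy, OpenCV 4.12 (cv2) and the standard library are available. Lean on these libraries where they do the work, as an engineer would, in place of code of your own. Each camera call takes 0.05 s, during which the arm holds its last target.

## Working session

There is one attempt and no reset: what is moved stays moved. The work goes in short steps, Python scripts to look and compute and a shell command to move; the robot and the scene stay as the last step left them, time stands still between calls to the robot, and variables do not carry over. Pictures are saved under pics/ and viewed, and the job is handed in when it is done.

```bash
ls; mkdir -p pics; python3 - <<'E'
from cell import *
import cv2, numpy as np
s=read_state(); print(s)
for n in ("scene","top","wrist"):
    p,d=snapshot(n); cv2.imwrite(f"pics/{n}0.png",p); np.save(f"pics/{n}0.npy",d); print(n,get_calibration(n))
E
```

```text
pics
{'time_s': 0.0, 'q': array([ 1.18439332,  0.33288648, -0.06470428,  1.46096705,  0.02155223,
        1.34994584, -0.08849469]), 'dq': array([ 6.70320926e-04, -1.94423522e-04,  1.83462669e-03, -1.40351872e-03,
       -7.72129402e-05, -3.01070704e-04, -7.59357230e-04]), 'tau': array([-8.62009779e-05, -6.25463605e+01,  4.87441092e-02, -3.91610348e+01,
        1.61072536e-02,  9.72114707e-03, -1.78366088e-05]), 'tcp_pos': array([ 0.22226032, -0.58371147,  0.23049455]), 'tcp_rot': array([[-9.34543096e-01, -5.61953988e-04,  3.55849526e-01],
       [-3.55849969e-01,  1.40557405e-03, -9.34542040e-01],
       [ 2.49967663e-05, -9.99998854e-01, -1.51354083e-03]]), 'wrist_force': array([ 0.69275927, -0.25691268, -0.9594214 ]), 'wrist_torque': array([-0.04588926,  0.03037706, -0.01287604]), 'opening': 0.08567074717073977}
scene {'mtx': array([[394.50017538,   0.        , 255.02703769],
       [  0.        , 394.50017538, 190.60839854],
       [  0.        ,   0.        ,   1.        ]]), 'view': array([[ 0.13649107,  0.99038136, -0.02269271, -0.06612051],
       [-0.55636166,  0.09558894,  
[... 390 characters left out ...]
   [ 0.99243046,  0.0306672 ,  0.11891719, -0.56337906],
       [-0.11952941,  0.01896265,  0.99264955, -1.27453132],
       [ 0.        ,  0.        ,  0.        ,  1.        ]])}
wrist {'mtx': array([[335.91632962,   0.        , 254.97041925],
       [  0.        , 335.91632962, 196.68826597],
       [  0.        ,   0.        ,   1.        ]]), 'mount': array([[ 1.63531774e-04, -9.51245638e-01, -3.08434288e-01,
        -7.95999372e-02],
       [-1.41122833e-06,  3.08434292e-01, -9.51245651e-01,
        -1.41879915e-01],
       [ 9.99999987e-01,  1.55994160e-04,  4.90963820e-05,
        -9.54379109e-05],
       [ 0.00000000e+00,  0.00000000e+00,  0.00000000e+00,
         1.00000000e+00]])}
```

View pics/scene0.png

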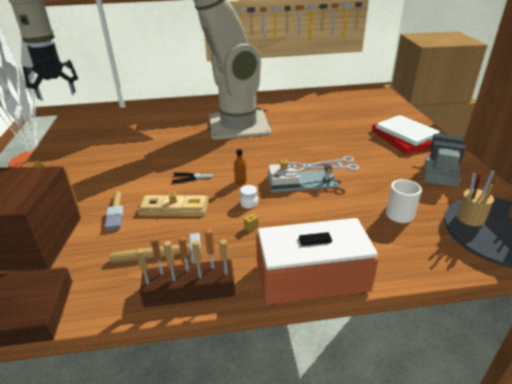

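View pics/top0.png

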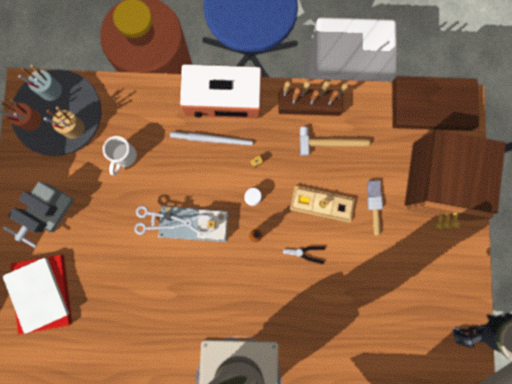

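View pics/wrist0.png

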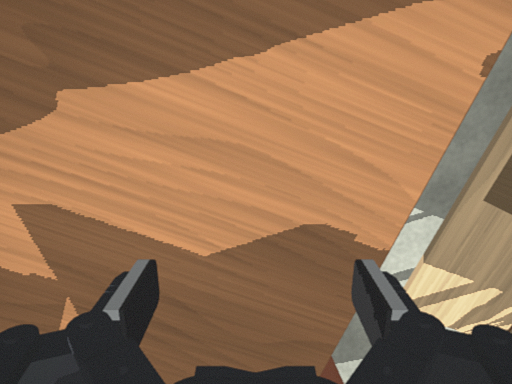

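```bash
cat > h.py <<'E'
from cell import *
import cv2, numpy as np
def px2w(name,u,v,z,T=None):
    """pixel -> world at plane z"""
    c=get_calibration(name); K=c["mtx"]
    r=np.array([(u-K[0,2])/K[0,0],-(v-K[1,2])/K[1,1],-1.0])
    if name=="wrist": M=T@c["mount"]
    else: M=np.linalg.inv(c["view"])
    d=M[:3,:3]@r; o=M[:3,3]; return o+d*(z-o[2])/d[2]
def w2px(name,p,T=None):
    c=get_calibration(name); K=c["mtx"]
    V=np.linalg.inv(T@c["mount"]) if name=="wrist" else c["view"]
    q=V[:3,:3]@np.asarray(p)+V[:3,3]
    return K[0,0]*q[0]/-q[2]+K[0,2], K[1,1]*-q[1]/-q[2]+K[1,2]
def Ts():
    s=read_state(); T=np.eye(4); T[:3,:3]=s["tcp_rot"]; T[:3,3]=s["tcp_pos"]; return T,s
def crop(p,x0,y0,x1,y1,k,out):
    cv2.imwrite(out,cv2.resize(p[y0:y1,x0:x1],None,fx=k,fy=k,interpolation=cv2.INTER_CUBIC))
E
python3 - <<'E'
from h import *
p=cv2.imread("pics/top0.png")
crop(p,130,180,240,260,7,"pics/c1.png")
crop(p,230,145,380,245,5,"pics/c2.png")
E
```

```text
(no output)
```

View pics/c1.png

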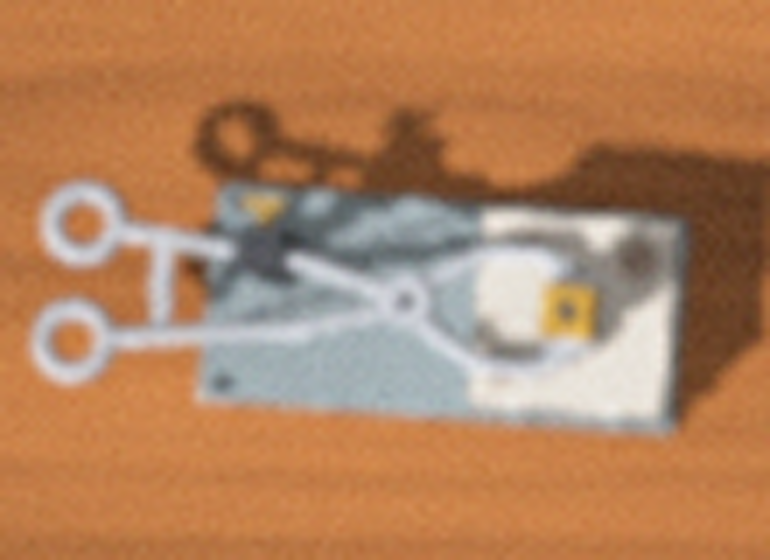

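View pics/c2.png

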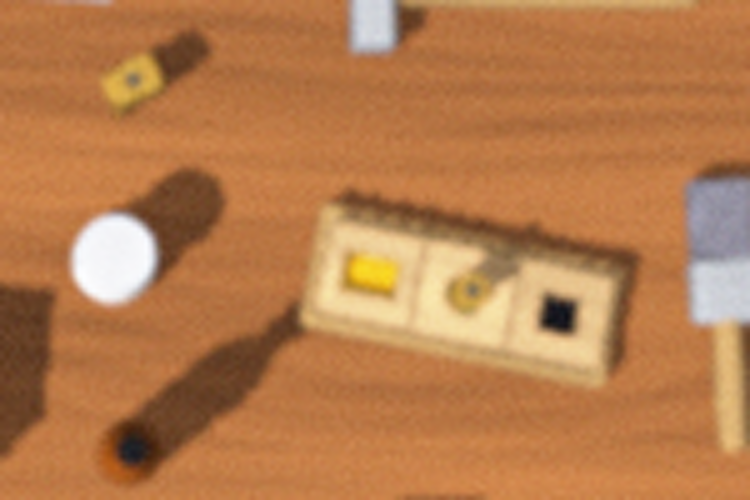

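```bash
python3 - <<'E'
from h import *
def t(u,v,x0,y0,k,z): return px2w("top",x0+u/k-0.5+.5/k,y0+v/k-.5+.5/k,z)
pv=t(405,300,130,180,7,.058); fr=t(72,342,130,180,7,.056); fx=t(80,224,130,180,7,.056); sq=t(568,310,130,180,7,.079)
for n,a in dict(pv=pv,free=fr,fixed=fx,sq=sq).items(): print(n,a.round(4))
d=pv-sq; print("yaw sq->pivot", np.degrees(np.arctan2(-d[0],d[1])))
d=fx-fr; print("yaw rings", np.degrees(np.arctan2(d[1],d[0])), np.linalg.norm(d))
for n,a in dict(obl=t(134,80,230,145,5,.034),nsq=t(559,315,230,145,5,.024),rnd=t(469,291,230,145,5,.04),nob=t(371,272,230,145,5,.024),jar=t(115,258,230,145,5,.05),bot=t(133,449,230,145,5,.115)).items(): print(n,a.round(4))
E
```

```text
pv [0.4641 0.1654 0.058 ]
free [0.4423 0.3057 0.056 ]
fixed [0.4925 0.3053 0.056 ]
sq [0.461  0.0943 0.079 ]
yaw sq->pivot -2.503610872032708
yaw rings -0.42874437832930223 0.05023109295919256
obl [ 0.6627 -0.0355  0.034 ]
nsq [ 0.5254 -0.3031  0.024 ]
rnd [ 0.537  -0.2441  0.04  ]
nob [ 0.5486 -0.1859  0.024 ]
jar [ 0.5496 -0.0267  0.05  ]
bot [ 0.4333 -0.0391  0.115 ]
```

```bash
python3 -m creep '[3.5,3.5,1,0,0,-6,0.6, 7,7,3,0,0,-12,0.6, 10,11,5,0,0,-18,0.6, 13,15,7,0,0,-24,0.6, 16,19,7,0,0,-30,0.6]'; python3 -m creep '[3,4,0,0,0,-2,0.6, 6,8,0,0,0,-2,0.6, 9,12,0,0,0,-2,0.6, 10,14,0,0,0,-2,0.6, 10,14,0,0,0,-2,0.6]'
python3 - <<'E'
from h import *
T,s=Ts(); p,d=snapshot("wrist"); np.save("pics/T1.npy",T); np.save("pics/d1.npy",d); cv2.imwrite("pics/w1.png",p); print(T.round(4),s["time_s"],s["wrist_force"])
E
```

```text
time_s: 0.65
tcp_pos: [0.377, -0.4019, 0.3028]
tcp_rot: [[-0.986, 0.002, -0.164], [0.164, -0.003, -0.986], [-0.002, -1.0, 0.002]]
wrist_force: [1.2, -0.2, 0.5]
opening: 0.0509
time_s: 1.15
tcp_pos: [0.4779, -0.2585, 0.3004]
tcp_rot: [[-0.982, 0.0, -0.187], [0.187, 0.001, -0.982], [-0.0, -1.0, -0.001]]
wrist_force: [0.5, -0.1, 0.8]
opening: 0.0513
[[-9.824e-01  3.000e-04 -1.868e-01  4.779e-01]
 [ 1.868e-01  1.200e-03 -9.824e-01 -2.585e-01]
 [-1.000e-04 -1.000e+00 -1.300e-03  3.004e-01]
 [ 0.000e+00  0.000e+00  0.000e+00  1.000e+00]] 1.15 [ 0.54674613 -0.10492166  0.77525638]
```

View pics/w1.png

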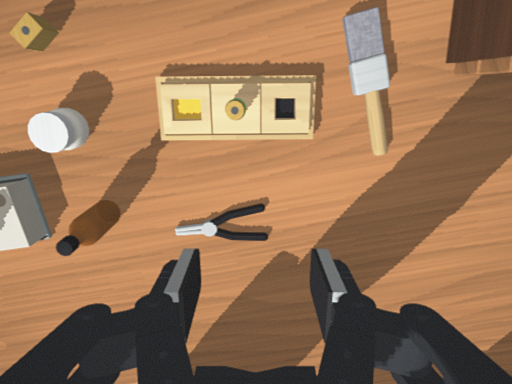

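```bash
python3 - <<'E'
from h import *
p=cv2.imread("pics/w1.png")
crop(p,255,70,325,145,8,"pics/c3.png"); crop(p,0,0,70,65,9,"pics/c4.png"); crop(p,155,70,325,145,4.7,"pics/c5.png")
E
```

```text
(no output)
```

View pics/c3.png

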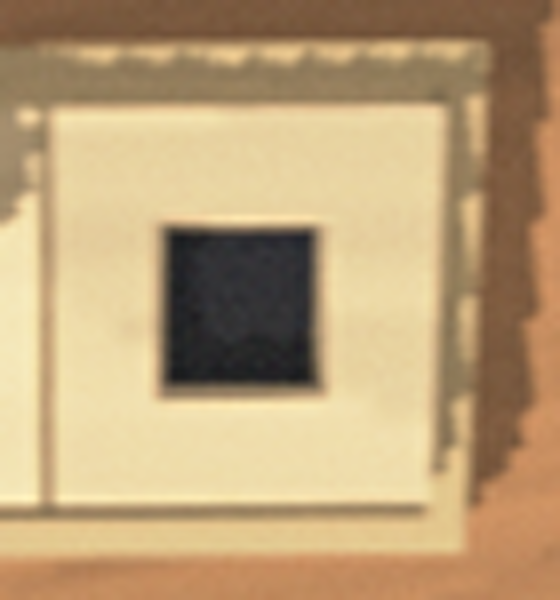

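View pics/c4.png

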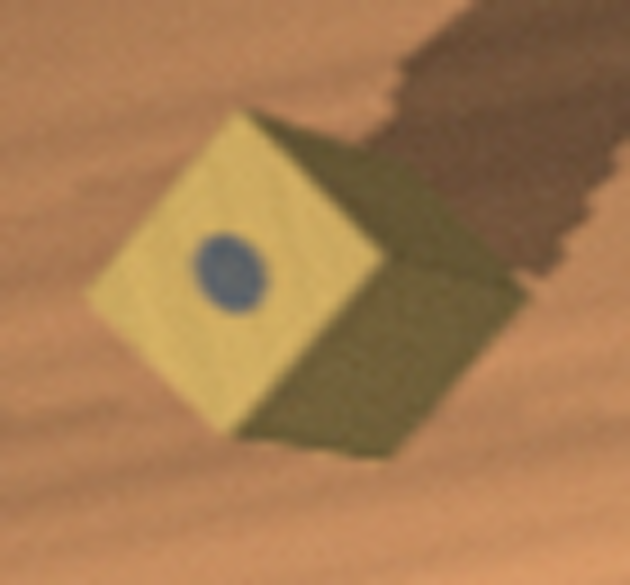

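View pics/c5.png

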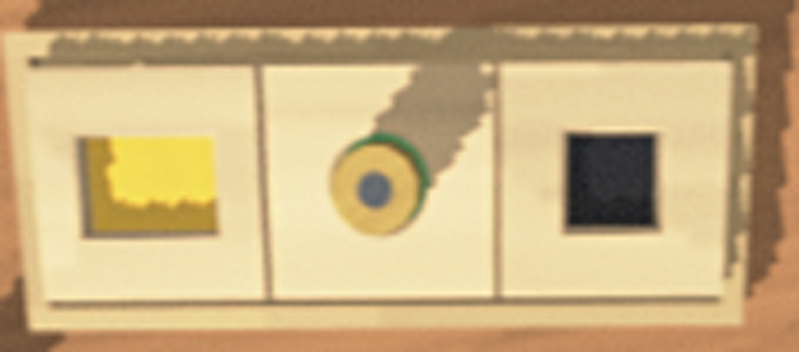

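```bash
cat >> h.py <<'E'
def cw(name,pts,x0,y0,k,z,T=None):
    return np.array([px2w(name,x0+(u+.5)/k-.5,y0+(v+.5)/k-.5,z,T) for u,v in pts])
E
python3 - <<'E'
from h import *
T=np.load("pics/T1.npy")
n=cw("wrist",[(160,225),(320,225),(320,395),(160,395)],255,70,8,.024,T); print((n*1e3).round(1),n.mean(0).round(4))
b=cw("wrist",[(48,105),(445,100),(428,506),(48,508)],255,70,8,.024,T);print((b*1e3).round(1),b.mean(0).round(4))
o=cw("wrist",[(80,136),(215,136),(215,236),(82,236)],155,70,4.7,.024,T);print((o*1e3).round(1),o.mean(0).round(4))
d=o.mean(0)-n.mean(0); print(np.linalg.norm(d),"tray yaw",np.degrees(np.arctan2(-d[0],d[1])))
for a in (n,b,o):
    e=a[1]-a[0]+a[2]-a[3]; print("edge yaw",np.degrees(np.arctan2(e[0],-e[1])), np.linalg.norm(e)/2)
s=cw("wrist",[(85,293),(240,108),(385,258),(232,435)],0,0,9,.034,T);print((s*1e3).round(1),s.mean(0).round(4))
for i in range(4): e=s[(i+1)%4]-s[i]; print(np.linalg.norm(e),np.degrees(np.arctan2(e[1],e[0])))
E
```

```text
[[ 540.7 -293.5   24. ]
 [ 536.2 -317.    24. ]
 [ 511.7 -313.2   24. ]
 [ 516.2 -289.3   24. ]] [ 0.5262 -0.3033  0.024 ]
[[ 560.5 -280.2   24. ]
 [ 550.3 -337.7   24. ]
 [ 492.  -327.    24. ]
 [ 502.7 -269.5   24. ]] [ 0.5264 -0.3036  0.024 ]
[[ 562.7 -172.4   24. ]
 [ 556.3 -206.1   24. ]
 [ 532.1 -200.3   24. ]
 [ 538.5 -166.4   24. ]] [ 0.5474 -0.1863  0.024 ]
0.11887692454904916 tray yaw -10.279119178354717
edge yaw -10.76893625313926 0.02412113125974459
edge yaw -10.278026684474838 0.0585187242163699
edge yaw -10.768739793201824 0.03443997763008605
[[664.3 -16.8  34. ]
 [679.8 -43.5  34. ]
 [661.1 -54.5  34. ]
 [645.8 -28.3  34. ]] [ 0.6628 -0.0358  0.034 ]
0.03084371778479853 -59.7873917902155
0.021728778313755723 -149.60659241684561
0.030341555679282036 120.17251490673769
0.02171493996267966 31.718691305655124
```

```bash
python3 -m creep '[-1,4.8,0,0,0,5,0, -2,9.7,0,0,0,8,0, -3,14.6,0,0,0,8,0, -4,19.5,0,0,0,8,0, -5,24.3,0,0,0,8,0]'; python3 -m creep '[-1,4,-2,0,0,0,0, -2,8,-4.5,0,0,0,0, -2,12,-7,0,0,0,0, -2,16,-9,0,0,0,0, -2,18,-10,0,0,0,0]';python3 -m creep '[0,0,0,0,0,0,0, 0,0,0,0,0,0,0]'
python3 - <<'E'
from h import *
T,s=Ts(); p,d=snapshot("wrist"); np.save("pics/T2.npy",T); np.save("pics/d2.npy",d); cv2.imwrite("pics/w2.png",p); print(T.round(4),s["time_s"],s["wrist_force"])
E
```

```text
time_s: 1.7
tcp_pos: [0.425, -0.0194, 0.3006]
tcp_rot: [[-0.998, 0.0, -0.058], [0.058, -0.001, -0.998], [-0.0, -1.0, 0.001]]
wrist_force: [0.7, 1.3, 0.3]
opening: -0.0005
time_s: 2.2
tcp_pos: [0.4051, 0.1618, 0.1993]
tcp_rot: [[-0.999, -0.001, -0.054], [0.054, -0.0, -0.999], [0.001, -1.0, 0.0]]
wrist_force: [0.7, 0.4, -0.4]
opening: 0.0001
time_s: 2.4
tcp_pos: [0.4062, 0.1589, 0.2005]
tcp_rot: [[-0.998, -0.001, -0.056], [0.056, -0.0, -0.998], [0.0, -1.0, 0.0]]
wrist_force: [0.5, -0.6, 0.4]
opening: -0.0002
[[-9.984e-01 -5.000e-04 -5.620e-02  4.062e-01]
 [ 5.620e-02 -3.000e-04 -9.984e-01  1.589e-01]
 [ 5.000e-04 -1.000e+00  4.000e-04  2.005e-01]
 [ 0.000e+00  0.000e+00  0.000e+00  1.000e+00]] 2.4 [ 0.50921174 -0.64533594  0.39337606]
```

View pics/w2.png

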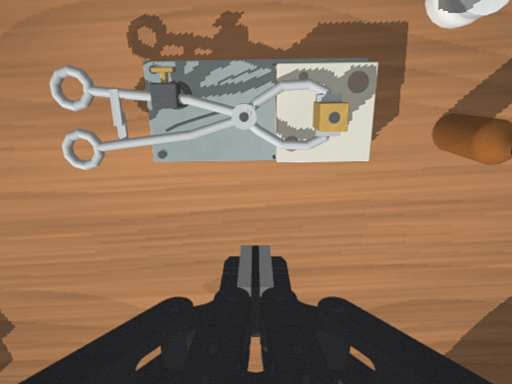

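```bash
python3 - <<'E'
from h import *
p=cv2.imread("pics/w2.png")
crop(p,265,50,385,170,5,"pics/c6.png"); crop(p,40,50,165,180,4.6,"pics/c7.png")
E
```

```text
(no output)
```

View pics/c6.png

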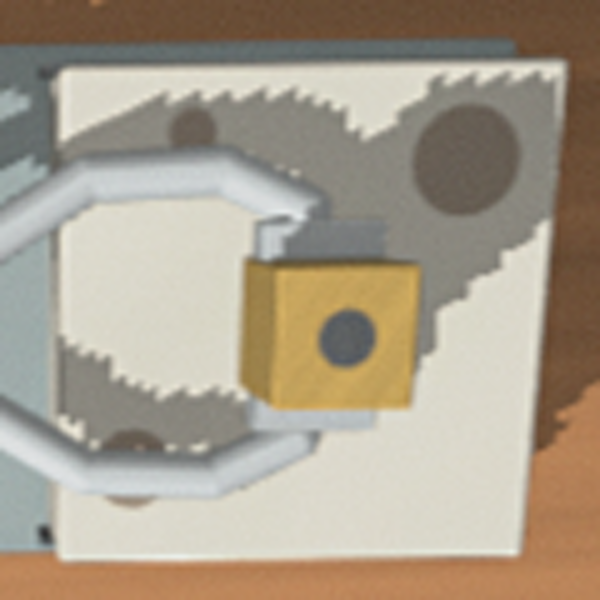

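View pics/c7.png

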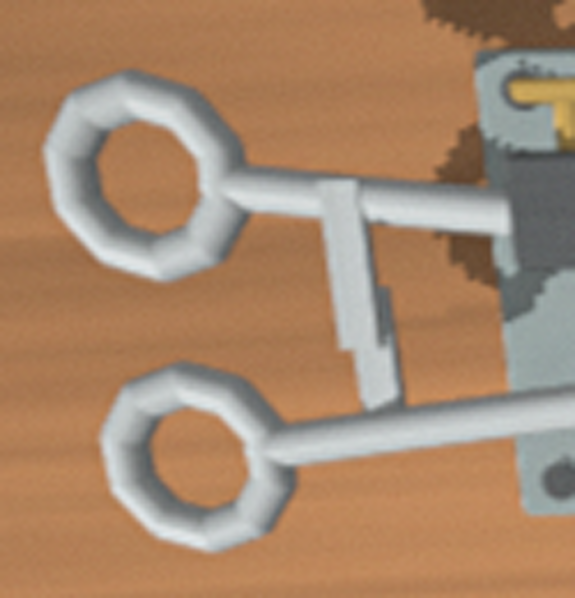

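```bash
python3 - <<'E'
from h import *
T=np.load("pics/T2.npy")
b=cw("wrist",[(57,65),(566,62),(520,553),(58,558)],265,50,5,.045,T); print((b*1e3).round(1),b.mean(0))
e=b[1]-b[0]+b[2]-b[3]; y1=np.degrees(np.arctan2(e[0],-e[1])); e2=b[0]-b[3]+b[1]-b[2]; print("yaw",y1,np.degrees(np.arctan2(e2[1],e2[0])),np.linalg.norm(e)/2,np.linalg.norm(e2)/2)
s=cw("wrist",[(275,265),(420,262),(413,407),(270,408)],265,50,5,.079,T); print((s*1e3).round(1),s.mean(0))
e=s[1]-s[0]+s[2]-s[3]; print("yaw",np.degrees(np.arctan2(e[0],-e[1])))
r=cw("wrist",[(198,456),(147,175)],40,50,4.6,.054,T); print("free,fixed",r)
pv=px2w("wrist",244,117,.058,T); print("pivot",pv)
d=r[1]-r[0]; print(np.degrees(np.arctan2(d[1],d[0])),np.linalg.norm(d))
# station fit from points
S=np.array([[0,-70],[0,-70],[-24,140],[24,140],[0,0]])/1e3; W=np.array([b.mean(0)[:2],s.mean(0)[:2],r[0][:2],r[1][:2],pv[:2]])
cs,cwm=S.mean(0),W.mean(0); H=(S-cs).T@(W-cwm); th=np.arctan2(H[0,1]-H[1,0],H[0,0]+H[1,1]); R=np.array([[np.cos(th),-np.sin(th)],[np.sin(th),np.cos(th)]]); t=cwm-R@cs
print("yaw",np.degrees(th),"org",t,"res mm",((S@R.T+t-W)*1e3).round(1))
for n,q in dict(seat=(0,-70),free=(-24,140),open=(-58,130),fixed=(24,140)).items(): print(n,(R@np.array(q)/1e3+t).round(4))
E
```

```text
[[504.3 136.3  45. ]
 [500.   52.6  45. ]
 [418.   56.2  45. ]
 [421.7 139.2  45. ]] [0.4610028  0.09605962 0.045     ]
yaw -2.7596993283059224 -2.262273038674992 0.08345410131416352 0.08237821639910918
[[472.2 106.6  79. ]
 [471.4  84.7  79. ]
 [449.7  85.1  79. ]
 [450.8 107.3  79. ]] [0.46103786 0.09590848 0.079     ]
yaw -2.4638626040737446
free,fixed [[0.44400469 0.30593596 0.054     ]
 [0.49410656 0.30421905 0.054     ]]
pivot [0.46314601 0.1650601  0.058     ]
-1.9626681485832576 0.05013128174994143
yaw -2.212913742387084 org [0.46357842 0.16545752] res mm [[-0.1 -0.5]
 [-0.2 -0.4]
 [ 1.   0.3]
 [-1.1  0.2]
 [ 0.4  0.4]]
seat [0.4609 0.0955]
free [0.445  0.3063]
open [0.4106 0.2976]
fixed [0.493  0.3044]
```

```bash
python3 -m creep '[1,4,-1,0,0,0.8,0, 2,8,-4,0,0,0.8,0, 3,12,-8,0,0,0.8,0, 3.8,15.8,-12,0,0,0.8,0, 3.8,15.8,-13,0,0,0.8,0]';python3 -m creep '[0,0,-0.3,0,0,0,0, 0,0,-0.6,0,0,0,0, 0,0,-0.7,0,0,0,0]'
python3 - <<'E'
from h import *
T,s=Ts(); p,d=snapshot("wrist"); cv2.imwrite("pics/w3.png",p); print(T[:3,3],s["time_s"],s["wrist_force"])
p,d=snapshot("scene"); crop(p,230,120,390,220,5,"pics/s3.png")
E
```

```text
time_s: 2.95
tcp_pos: [0.4439, 0.319, 0.0675]
tcp_rot: [[-0.999, -0.003, -0.041], [0.041, -0.0, -0.999], [0.003, -1.0, 0.0]]
wrist_force: [-0.7, -0.5, -0.3]
opening: 0.0001
time_s: 3.25
tcp_pos: [0.4452, 0.3168, 0.0647]
tcp_rot: [[-0.999, 0.002, -0.043], [0.043, -0.001, -0.999], [-0.002, -1.0, 0.0]]
wrist_force: [-0.3, 0.3, 0.5]
opening: 0.0001
[0.44522283 0.31680198 0.06473669] 3.25 [-0.31460517  0.287966    0.51518958]
```

View pics/w3.png

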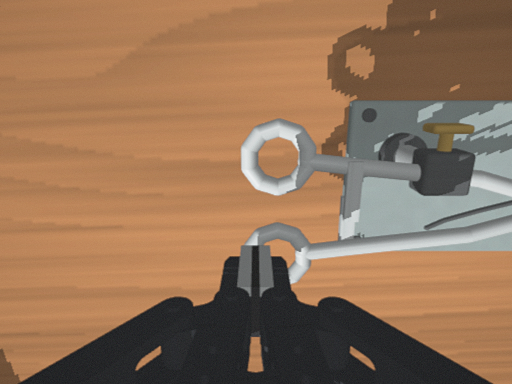

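View pics/s3.png

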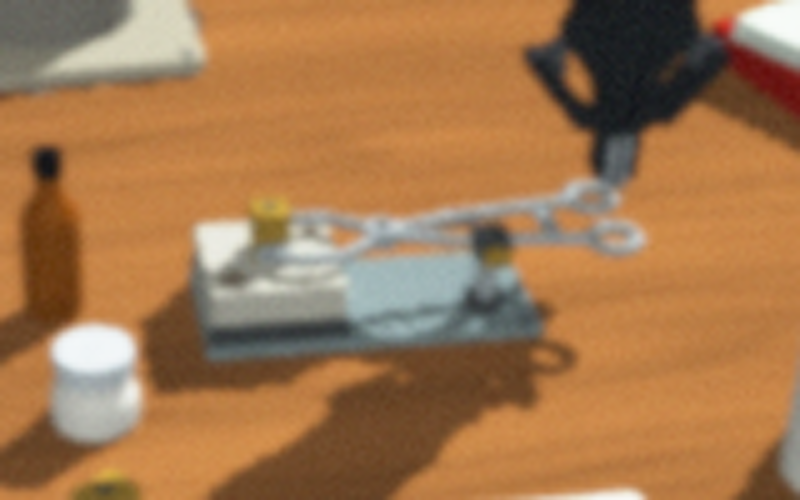

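```bash
python3 -m creep '[0,0,-0.3,0,0,0,0, 0,0,-0.5,0,0,0,0, 0,0,-0.7,0,0,0,0, 0,0,-0.8,0,0,0,0]'; python3 -m creep '[0,0,-0.1,0,0,0,0, 0,0,-0.2,0,0,0,0, 0,0,-0.2,0,0,0,0]'
```

```text
time_s: 3.75
tcp_pos: [0.4439, 0.3181, 0.0555]
tcp_rot: [[-0.999, -0.0, -0.041], [0.041, -0.0, -0.999], [0.0, -1.0, 0.0]]
wrist_force: [-1.1, -1.0, 1.3]
opening: 0.0001
time_s: 4.05
tcp_pos: [0.4439, 0.3181, 0.0535]
tcp_rot: [[-0.999, -0.0, -0.041], [0.041, -0.0, -0.999], [0.0, -1.0, 0.0]]
wrist_force: [-1.6, -1.7, 3.2]
opening: -0.0001
```

```bash
python3 -m creep '[0,0,-0.1,0,0,0,0, 0,0,-0.15,0,0,0,0, 0,0,-0.15,0,0,0,0]'; python3 -m creep '[0,0,-0.1,0,0,0,0, 0,0,-0.15,0,0,0,0, 0,0,-0.15,0,0,0,0]'
```

```text
time_s: 4.35
tcp_pos: [0.444, 0.3181, 0.0521]
tcp_rot: [[-0.999, 0.0, -0.041], [0.041, -0.0, -0.999], [-0.0, -1.0, 0.0]]
wrist_force: [-1.8, -2.7, 4.8]
opening: -0.0001
time_s: 4.65
tcp_pos: [0.444, 0.3181, 0.0507]
tcp_rot: [[-0.999, 0.0, -0.041], [0.041, -0.0, -0.999], [-0.0, -1.0, 0.0]]
wrist_force: [-1.5, -2.1, 6.2]
opening: -0.0
```

```bash
python3 -m creep '[0,0,-0.1,0,0,0,0, -0.5,-0.1,-0.1,0,0,0,0, -1.1,-0.3,-0.1,0,0,0,0, -1.7,-0.4,-0.1,0,0,0,0]'; python3 -m creep '[-0.6,-0.2,0,0,0,0,0, -1.2,-0.4,0,0,0,0,0, -1.7,-0.5,0,0,0,0,0]'
python3 - <<'E'
from h import *
T,s=Ts(); p,d=snapshot("wrist"); cv2.imwrite("pics/w4.png",p); print(T[:3,3],s["time_s"],s["wrist_force"])
E
```

```text
time_s: 5.05
tcp_pos: [0.4271, 0.3153, 0.0502]
tcp_rot: [[-0.999, 0.001, -0.041], [0.041, 0.002, -0.999], [-0.001, -1.0, -0.002]]
wrist_force: [-0.1, 0.4, 5.7]
opening: -0.0003
time_s: 5.35
tcp_pos: [0.4101, 0.3104, 0.0502]
tcp_rot: [[-0.999, 0.002, -0.04], [0.04, 0.002, -0.999], [-0.001, -1.0, -0.002]]
wrist_force: [0.6, -0.9, 5.7]
opening: 0.0
[0.41005925 0.31036056 0.05022072] 5.35 [ 0.58218711 -0.92423415  5.65079519]
```

View pics/w4.png

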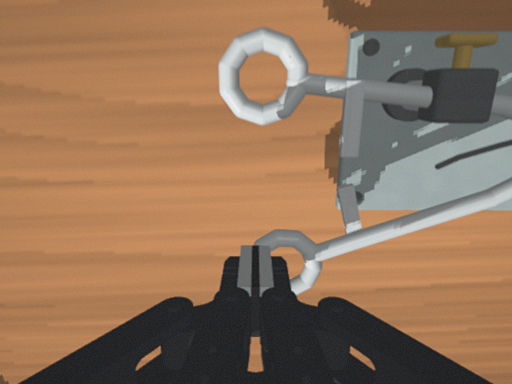

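The ratchet has parted; the free ring stands well outwards. Now I lift and look at the seal.

```bash
python3 -m creep '[0,0,1,0,0,0,0, 0,0,3,0,0,0,0, 0,-2,7,0,0,0,0.6, 0,-6,11,0,0,0,0.6, 0,-10.5,13,0,0,0,0.6]'; python3 -m creep '[0,-3,0,0,0,0,0.6, 0,-7,0,0,0,0,0.6, 0,-10,0,0,0,0,0.6, 0,-10,0,0,0,0,0.6, 0,-10,0,0,0,0,0.6]'
python3 - <<'E'
from h import *
T,s=Ts(); p,d=snapshot("wrist"); np.save("pics/T5.npy",T); cv2.imwrite("pics/w5.png",p); print(T.round(4),s["time_s"],s["wrist_force"])
crop(p,200,20,360,170,4,"pics/c8.png")
E
```

```text
time_s: 5.9
tcp_pos: [0.41, 0.2101, 0.1798]
tcp_rot: [[-0.999, 0.002, -0.038], [0.038, 0.002, -0.999], [-0.002, -1.0, -0.002]]
wrist_force: [1.5, -1.1, 0.0]
opening: 0.0434
time_s: 6.4
tcp_pos: [0.41, 0.109, 0.1775]
tcp_rot: [[-0.999, 0.001, -0.042], [0.042, 0.0, -0.999], [-0.001, -1.0, -0.0]]
wrist_force: [0.3, 0.3, 0.6]
opening: 0.0512
[[-9.991e-01  5.000e-04 -4.230e-02  4.100e-01]
 [ 4.230e-02  1.000e-04 -9.991e-01  1.090e-01]
 [-5.000e-04 -1.000e+00 -1.000e-04  1.775e-01]
 [ 0.000e+00  0.000e+00  0.000e+00  1.000e+00]] 6.4 [0.29811143 0.28424461 0.55424466]
```

View pics/w5.png

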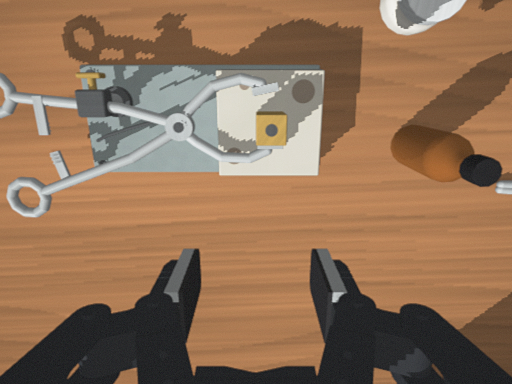

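View pics/c8.png

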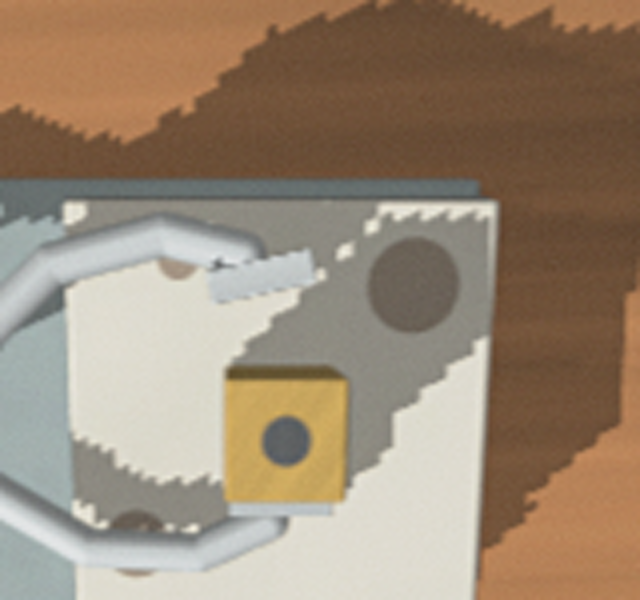

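```bash
python3 - <<'E'
from h import *
T=np.load("pics/T5.npy")
s=cw("wrist",[(225,380),(349,380),(346,502),(225,500)],200,20,4,.079,T); print((s*1e3).round(1),s.mean(0))
e=s[1]-s[0]+s[2]-s[3]; print("yaw",np.degrees(np.arctan2(e[0],-e[1])))
c=s.mean(0); print("shift",(c-T[:3,3])*100)
E
```

```text
[[471.7 106.1  79. ]
 [470.8  84.5  79. ]
 [449.5  85.3  79. ]
 [450.8 107.   79. ]] [0.46068312 0.09570475 0.079     ]
yaw -2.905652512979967
shift [ 5.0685476  -1.33136438 -9.85142488]
```

```bash
python3 -m creep '[2.5,-0.7,-1,0,0,0,0.6, 5.07,-1.33,-3,0,0,0,0.6, 5.07,-1.33,-7,0,0,0,0.6, 5.07,-1.33,-9.5,0,0,0,0.6, 5.07,-1.33,-10,0,0,0,0.6]'; python3 -m creep '[0,0,-0.5,0,0,0,0.6, 0,0,-1.1,0,0,0,0.6, 0,0,-1.5,0,0,0,0.6, 0,0,-1.5,0,0,0,0.6]'
python3 - <<'E'
from h import *
T,s=Ts(); p,d=snapshot("wrist"); cv2.imwrite("pics/w6.png",p); print(T[:3,3],s["time_s"],s["wrist_force"])
E
```

```text
time_s: 6.95
tcp_pos: [0.4587, 0.097, 0.0746]
tcp_rot: [[-0.999, -0.005, -0.039], [0.039, 0.001, -0.999], [0.005, -1.0, -0.001]]
wrist_force: [-0.6, 0.2, 0.0]
opening: 0.0514
time_s: 7.35
tcp_pos: [0.4608, 0.0958, 0.0624]
tcp_rot: [[-0.999, 0.001, -0.041], [0.041, -0.0, -0.999], [-0.001, -1.0, 0.0]]
wrist_force: [0.3, -0.9, 0.5]
opening: 0.0512
[0.46078444 0.09583634 0.06241064] 7.35 [ 0.31017279 -0.93122365  0.46532291]
```

View pics/w6.png

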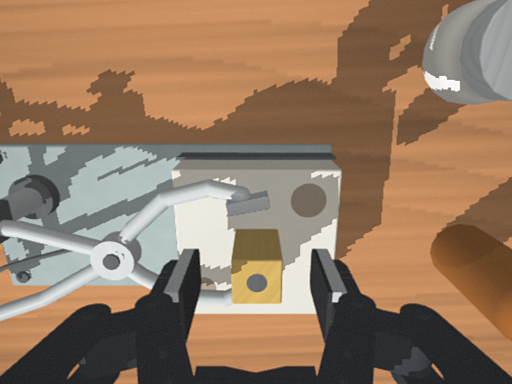

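Seal (top near (257,285)) is centred between the open fingers. Close.

```bash
python3 -m creep '[0,0,0,0,0,0,0.2, 0,0,0,0,0,0,0.1, 0,0,0,0,0,0,0, 0,0,0,0,0,0,0, 0,0,0,0,0,0,0]'; python3 -m creep '[0,0,0.2,0,0,0,0, 0,0,1,0,0,0,0, 0,0,2,0,0,0,0, 0,0,4,0,0,0,0, 0,0,4,0,0,0,0]'
python3 - <<'E'
from h import *
T,s=Ts(); p,d=snapshot("wrist"); cv2.imwrite("pics/w7.png",p); print(T[:3,3],s["time_s"],s["wrist_force"])
E
```

```text
time_s: 7.9
tcp_pos: [0.461, 0.0959, 0.0627]
tcp_rot: [[-0.999, 0.001, -0.041], [0.041, -0.0, -0.999], [-0.001, -1.0, 0.0]]
wrist_force: [-1.6, -0.5, 6.1]
opening: 0.0204
time_s: 8.4
tcp_pos: [0.4617, 0.0963, 0.1046]
tcp_rot: [[-0.999, 0.003, -0.041], [0.041, 0.0, -0.999], [-0.003, -1.0, -0.0]]
wrist_force: [0.6, 0.2, -1.7]
opening: 0.0208
[0.46172071 0.09626056 0.10462848] 8.4 [ 0.57989832  0.23336307 -1.73151586]
```

View pics/w7.png

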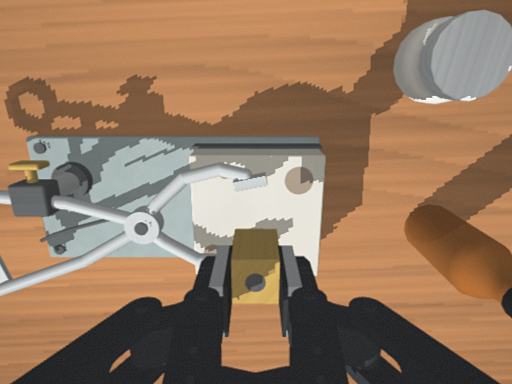

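```bash
python3 -m creep '[0,0,3,0,0,0,0, 0,0,7,0,0,0,0, 0.7,-4,8,0,0,0,0, 1.4,-8,8,0,0,-3,0, 2.1,-12.5,8,0,0,-6,0]'; python3 -m creep '[0.7,-4.5,0,0,0,-2,0, 1.5,-9,0,0,0,-2,0, 2.2,-13.5,0,0,0,-2,0, 2.9,-18,0,0,0,-2,0, 3.3,-21,-1,0,0,-2,0]'
python3 - <<'E'
from h import *
T,s=Ts(); p,d=snapshot("wrist"); np.save("pics/T8.npy",T); cv2.imwrite("pics/w8.png",p); print(T.round(4),s["time_s"],s["wrist_force"])
E
```

```text
time_s: 8.95
tcp_pos: [0.4814, -0.0301, 0.1821]
tcp_rot: [[-0.989, 0.0, -0.146], [0.146, -0.0, -0.989], [-0.0, -1.0, 0.0]]
wrist_force: [0.6, 0.0, -1.7]
opening: 0.0208
time_s: 9.45
tcp_pos: [0.5144, -0.2431, 0.172]
tcp_rot: [[-0.983, 0.0, -0.183], [0.183, -0.001, -0.983], [-0.0, -1.0, 0.001]]
wrist_force: [0.2, -0.0, -1.5]
opening: 0.0205
[[-9.832e-01  1.000e-04 -1.827e-01  5.144e-01]
 [ 1.827e-01 -1.400e-03 -9.832e-01 -2.431e-01]
 [-4.000e-04 -1.000e+00  1.300e-03  1.720e-01]
 [ 0.000e+00  0.000e+00  0.000e+00  1.000e+00]] 9.45 [ 0.21977734 -0.04098058 -1.53090585]
```

View pics/w8.png

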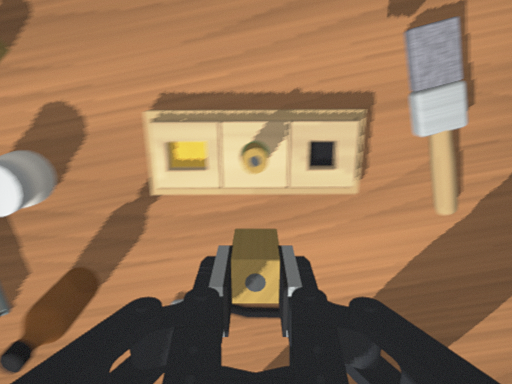

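```bash
python3 - <<'E'
from h import *
p=cv2.imread("pics/w8.png")
crop(p,290,120,350,190,8,"pics/c9.png"); crop(p,210,215,300,315,6,"pics/c10.png")
E
```

```text
(no output)
```

View pics/c9.png

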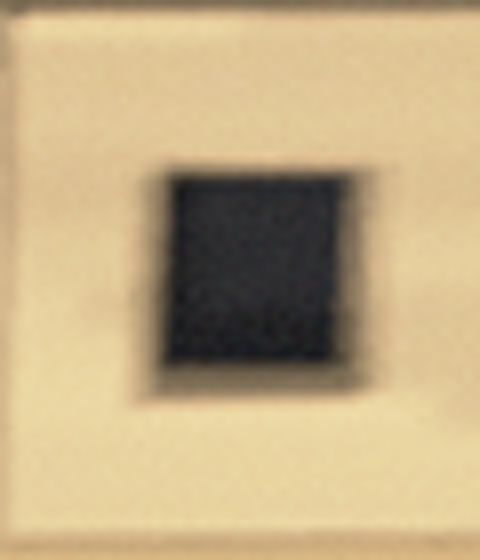

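View pics/c10.png

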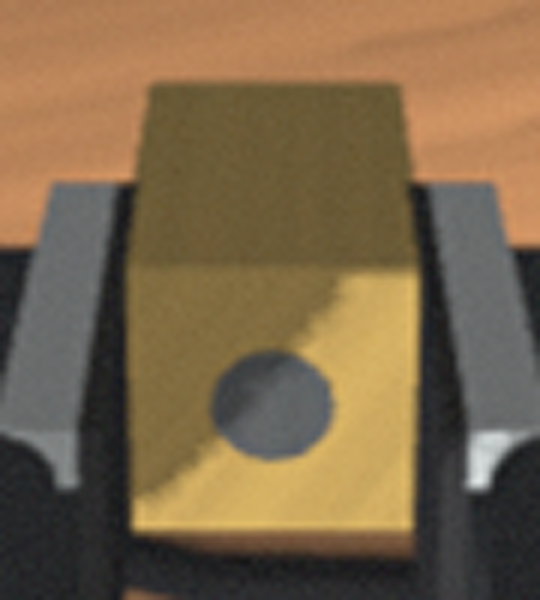

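```bash
python3 - <<'E'
from h import *
T=np.load("pics/T8.npy"); Ti=np.linalg.inv(T)
zt=T[2,3]+.0166
s=cw("wrist",[(127,265),(419,268),(414,531),(132,531)],210,215,6,zt,T); st=(Ti[:3,:3]@s.T).T+Ti[:3,3]; print("top in tool",(st*1e3).round(1),st.mean(0)*1e3)
for zb in (-.0164,-.0174,-.0184):
  s2=cw("wrist",[(150,84),(400,84)],210,215,6,T[2,3]+zb,T); st2=(Ti[:3,:3]@s2.T).T+Ti[:3,3]; print("bottom edge tool",(st2*1e3).round(1))
n=cw("wrist",[(148,168),(360,170),(364,395),(148,398)],290,120,8,.024,T); print("nest",(n*1e3).round(1),n.mean(0))
e=n[1]-n[0]+n[2]-n[3]; print("yaw",np.degrees(np.arctan2(e[0],-e[1])))
f=cw("wrist",[(168,178),(348,178),(335,362),(168,362)],290,120,8,.014,T); print("floor",f.mean(0))
c=s.mean(0); print("shift cm",(n.mean(0)-c)*100, "tool z yaw",np.degrees(np.arctan2(T[1,2],T[0,2])))
E
```

```text
top in tool [[-11.7 -16.6 -10.4]
 [-11.4 -16.6   9.9]
 [ 10.  -16.6  10. ]
 [ 10.  -16.6 -10.5]] [ -0.76218516 -16.60008426  -0.27926645]
bottom edge tool [[-11.   16.4 -10.8]
 [-11.   16.4  10.5]]
bottom edge tool [[-10.6  17.4 -10.8]
 [-10.6  17.4  10.6]]
bottom edge tool [[-10.2  18.4 -10.9]
 [-10.1  18.4  10.7]]
nest [[ 541.8 -294.5   24. ]
 [ 537.4 -316.9   24. ]
 [ 512.6 -314.5   24. ]
 [ 516.6 -291.    24. ]] [ 0.52707649 -0.30422126  0.024     ]
yaw -10.395476046651723
floor [ 0.52632541 -0.30599928  0.014     ]
shift cm [  1.18953245  -6.13205523 -16.45955537] tool z yaw -100.52737689596582
```

```bash
python3 -m creep '[0.6,-3,0,0,0,0,0, 1.2,-6.1,-2,0,0,0,0, 1.2,-6.1,-6,0,0,0,0, 1.2,-6.1,-10,0,0,0,0, 1.2,-6.1,-11,0,0,0,0]';python3 -m creep '[0,0,0,0,0,0,0, 0,0,0,0,0,0,0]'
python3 - <<'E'
from h import *
T,s=Ts(); p,d=snapshot("wrist"); np.save("pics/T9.npy",T); cv2.imwrite("pics/w9.png",p); print(T.round(4),s["time_s"],s["wrist_force"])
crop(p,150,190,360,330,3.8,"pics/c11.png")
E
```

```text
time_s: 10.0
tcp_pos: [0.5233, -0.2985, 0.0566]
tcp_rot: [[-0.984, -0.008, -0.18], [0.18, 0.004, -0.984], [0.008, -1.0, -0.003]]
wrist_force: [-0.6, 1.7, -1.5]
opening: 0.0205
time_s: 10.2
tcp_pos: [0.5276, -0.3004, 0.0638]
tcp_rot: [[-0.984, 0.002, -0.179], [0.179, -0.001, -0.984], [-0.002, -1.0, 0.001]]
wrist_force: [0.5, -0.5, -0.6]
opening: 0.0205
[[-9.838e-01  1.700e-03 -1.794e-01  5.276e-01]
 [ 1.794e-01 -9.000e-04 -9.838e-01 -3.004e-01]
 [-1.800e-03 -1.000e+00  6.000e-04  6.380e-02]
 [ 0.000e+00  0.000e+00  0.000e+00  1.000e+00]] 10.2 [ 0.53697728 -0.47560815 -0.5760708 ]
```

View pics/c11.png

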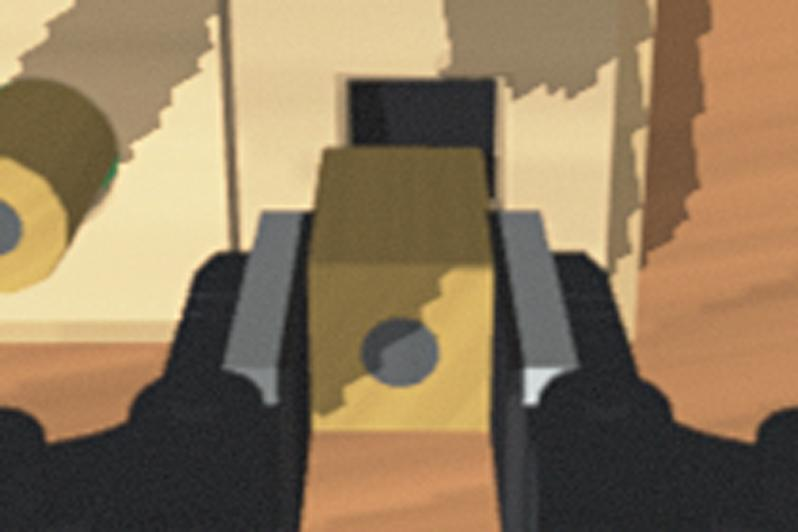

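```bash
python3 -m creep '[0,0,0,0,0,0,0, 0,0,0,0,0,0,0, 0,0,0,0,0,0,0]'
python3 - <<'E'
from h import *
T,s=Ts(); p,d=snapshot("wrist"); np.save("pics/T9.npy",T); cv2.imwrite("pics/w9.png",p); print(T.round(4),s["time_s"],s["wrist_force"])
crop(p,215,190,315,310,6,"pics/c11.png")
E
```

```text
time_s: 10.55
tcp_pos: [0.527, -0.3004, 0.063]
tcp_rot: [[-0.984, 0.001, -0.18], [0.18, -0.001, -0.984], [-0.001, -1.0, 0.001]]
wrist_force: [0.1, 0.1, -1.8]
opening: 0.0205
[[-9.837e-01  1.000e-03 -1.798e-01  5.270e-01]
 [ 1.798e-01 -8.000e-04 -9.837e-01 -3.004e-01]
 [-1.200e-03 -1.000e+00  6.000e-04  6.300e-02]
 [ 0.000e+00  0.000e+00  0.000e+00  1.000e+00]] 10.55 [ 0.09527777  0.07875267 -1.82664631]
```

View pics/c11.png

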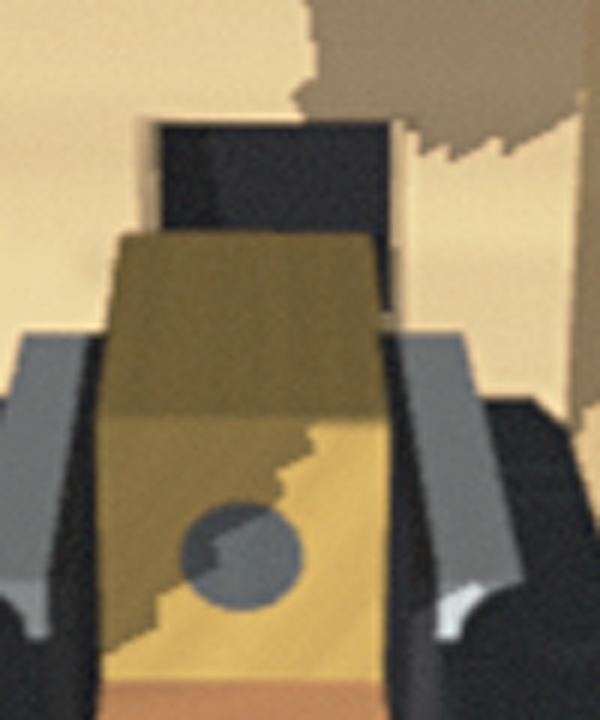

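```bash
python3 - <<'E'
from h import *
T=np.load("pics/T9.npy"); Ti=np.linalg.inv(T)
n=cw("wrist",[(145,120),(402,120)],215,190,6,.024,T); print((n*1e3).round(1),np.linalg.norm(n[0]-n[1]))
a=np.radians(-10.5); c=n.mean(0)-.0125*np.array([np.cos(a),np.sin(a),0]); print("nest centre",c)
b=cw("wrist",[(118,232),(374,234)],215,190,6,T[2,3]-.0174,T); cb=b.mean(0)-.011*np.array([np.cos(a),np.sin(a),0]); print((b*1e3).round(1),"seal",cb,"shift cm",(c-cb)*100)
E
```

```text
[[ 541.6 -293.3   24. ]
 [ 537.1 -317.5   24. ]] 0.024556339022557324
nest centre [ 0.52706603 -0.30313948  0.024     ]
[[ 539.5 -291.6   45.6]
 [ 535.4 -313.1   45.6]] seal [ 0.52666277 -0.30035533  0.04560959] shift cm [ 0.04032581 -0.27841474 -2.16095905]
```

```bash
python3 -m creep '[0.02,-0.3,0,0,0,0,0, 0.02,-0.3,-1,0,0,0,0, 0.02,-0.3,-1.7,0,0,0,0, 0.02,-0.3,-1.8,0,0,0,0, 0.02,-0.3,-1.8,0,0,0,0]'
python3 - <<'E'
from h import *
T,s=Ts(); p,d=snapshot("wrist"); np.save("pics/T9.npy",T); cv2.imwrite("pics/w9.png",p); print(T.round(4),s["time_s"],s["wrist_force"])
crop(p,215,190,315,310,6,"pics/c12.png")
E
```

```text
time_s: 11.1
tcp_pos: [0.5265, -0.303, 0.0435]
tcp_rot: [[-0.984, -0.001, -0.18], [0.18, 0.001, -0.984], [0.001, -1.0, -0.0]]
wrist_force: [-0.5, 0.6, -1.1]
opening: 0.0205
[[-9.837e-01 -9.000e-04 -1.796e-01  5.265e-01]
 [ 1.796e-01  6.000e-04 -9.837e-01 -3.030e-01]
 [ 1.000e-03 -1.000e+00 -4.000e-04  4.350e-02]
 [ 0.000e+00  0.000e+00  0.000e+00  1.000e+00]] 11.1 [-0.53112636  0.56974038 -1.10025329]
```

View pics/c12.png

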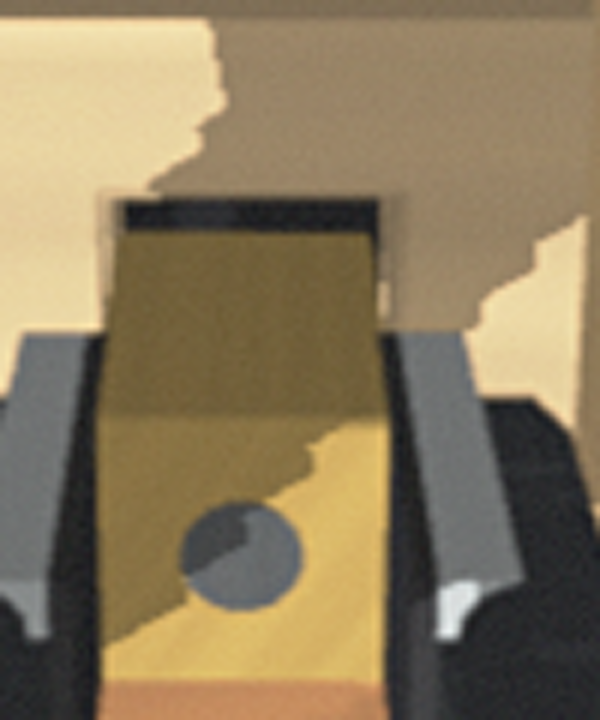

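```bash
python3 - <<'E'
from h import *
T=np.load("pics/T9.npy"); a=np.radians(-10.5); ex=np.array([np.cos(a),np.sin(a),0])
n=cw("wrist",[(103,195),(390,195)],215,190,6,.024,T); b=cw("wrist",[(117,232),(374,233)],215,190,6,T[2,3]-.0174,T)
print(np.linalg.norm(n[0]-n[1]),np.linalg.norm(b[0]-b[1]))
d=(n.mean(0)-.0125*ex)-(b.mean(0)-.011*ex); print(d*1e3, d@ex*1e3)
E
python3 -m creep '[0,0,-0.4,0,0,0,0, 0,0,-0.6,0,0,0,0, 0,0,-0.6,0,0,0,0]'
```

```text
0.02476171384975526 0.022023139084411145
[ 1.07297825 -0.27943511 -2.0889777 ] 1.1059341343721247
time_s: 11.45
tcp_pos: [0.5266, -0.3031, 0.0378]
tcp_rot: [[-0.984, -0.0, -0.18], [0.18, 0.0, -0.984], [0.0, -1.0, -0.0]]
wrist_force: [0.2, -0.5, -2.0]
opening: 0.0205
```

```bash
python3 -m creep '[0.05,0,-0.2,0,0,0,0, 0.05,0,-0.4,0,0,0,0, 0.05,0,-0.5,0,0,0,0]';python3 -m creep '[0,0,-0.1,0,0,0,0, 0,0,-0.15,0,0,0,0]'
```

```text
time_s: 11.75
tcp_pos: [0.5273, -0.3032, 0.033]
tcp_rot: [[-0.984, -0.0, -0.18], [0.18, -0.0, -0.984], [0.0, -1.0, 0.0]]
wrist_force: [-0.1, -0.0, -1.0]
opening: 0.0204
time_s: 11.95
tcp_pos: [0.5273, -0.3032, 0.0318]
tcp_rot: [[-0.984, -0.0, -0.18], [0.18, -0.0, -0.984], [0.0, -1.0, 0.0]]
wrist_force: [-2.4, 0.6, 3.8]
opening: 0.0202
```

```bash
python3 -m creep '[0,0,0,0,0,0,0.3, 0,0,0,0,0,0,0.45, 0,0,0,0,0,0,0.45, 0,0,0,0,0,0,0.45]'; python3 -m creep '[0,0,1,0,0,0,0.45, 0,0,3,0,0,0,0.45, 0,0,6,0,0,0,0.45, -3,0,11,0,0,0,0.45, -3,0,15,0,0,0,0.45]'
python3 - <<'E'
from h import *
T,s=Ts(); p,d=snapshot("wrist"); np.save("pics/T10.npy",T);np.save("pics/d10.npy",d); cv2.imwrite("pics/w10.png",p); print(T.round(4),s["time_s"],s["wrist_force"],s["opening"])
crop(p,150,80,350,230,4,"pics/c13.png")
E
```

```text
time_s: 12.35
tcp_pos: [0.5274, -0.3033, 0.0317]
tcp_rot: [[-0.984, 0.0, -0.18], [0.18, -0.0, -0.984], [-0.0, -1.0, 0.0]]
wrist_force: [-0.5, -0.7, 0.1]
opening: 0.0385
time_s: 12.85
tcp_pos: [0.4949, -0.3033, 0.183]
tcp_rot: [[-0.984, -0.002, -0.181], [0.181, 0.0, -0.984], [0.002, -1.0, 0.0]]
wrist_force: [1.4, -0.7, -0.7]
opening: 0.0386
[[-9.835e-01 -2.300e-03 -1.808e-01  4.949e-01]
 [ 1.808e-01  4.000e-04 -9.835e-01 -3.033e-01]
 [ 2.300e-03 -1.000e+00  0.000e+00  1.830e-01]
 [ 0.000e+00  0.000e+00  0.000e+00  1.000e+00]] 12.85 [ 1.42219713 -0.69306863 -0.67796594] 0.03856573285966354
```

View pics/c13.png

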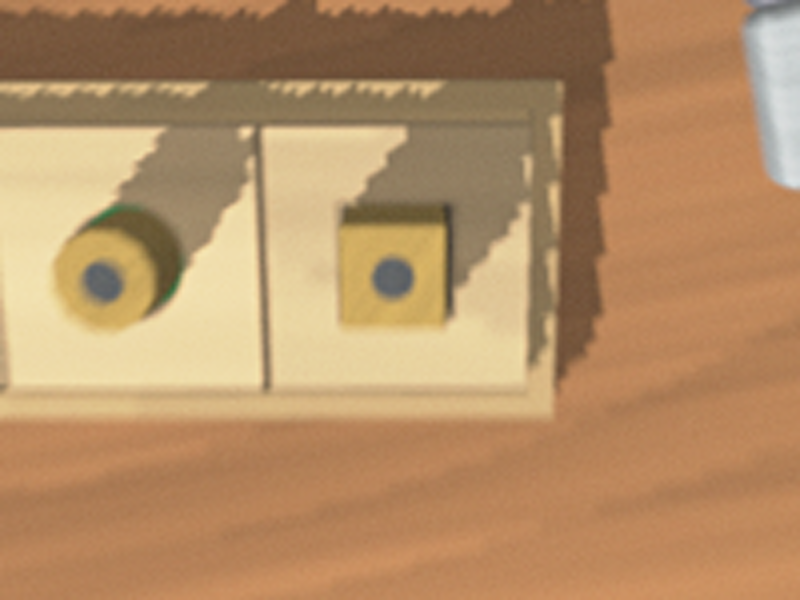

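```bash
python3 -m creep '[2,4.3,0,0,0,8,0.6, 4,8.6,0,0,0,16,0.6, 6,13,0,0,0,24,0.7, 8,17.5,0,0,0,32,0.7, 10,21.5,0,0,0,40,0.7]';python3 -m creep '[1.6,2.2,0,0,0,0.7,0.7, 1.6,2.2,0,0,0,0.7,0.7, 1.6,2.2,0,0,0,0.7,0.7]'
python3 - <<'E'
from h import *
T0=np.load("pics/T10.npy"); d=np.load("pics/d10.npy")
c=get_calibration("wrist"); K=c["mtx"]
def dz(u,v):
    z=d[v,u]; q=np.array([(u-K[0,2])/K[0,0]*z,-(v-K[1,2])/K[1,1]*z,-z,1]); return (T0@c["mount"]@q)[:3]
print("seal top",dz(244,148),dz(252,155),"block",dz(260,100+70), "round",dz(172,151))
T,s=Ts(); p,d=snapshot("wrist"); np.save("pics/T11.npy",T); cv2.imwrite("pics/w11.png",p); print(T.round(4),s["time_s"],s["wrist_force"],s["opening"])
E
```

```text
time_s: 13.4
tcp_pos: [0.5981, -0.0857, 0.1827]
tcp_rot: [[-0.866, 0.001, 0.5], [-0.5, -0.0, -0.866], [-0.001, -1.0, 0.001]]
wrist_force: [0.9, -1.0, -0.3]
opening: 0.0596
time_s: 13.7
tcp_pos: [0.6134, -0.066, 0.1819]
tcp_rot: [[-0.863, 0.0, 0.506], [-0.506, -0.0, -0.863], [-0.0, -1.0, 0.0]]
wrist_force: [-0.0, 0.0, -0.3]
opening: 0.0594
seal top [ 0.5278158  -0.30015     0.04766707] [ 0.52064416 -0.30554211  0.04656149] block [ 0.50093317 -0.30916721  0.02228109] round [ 0.53624207 -0.24098469  0.04813299]
[[-8.627e-01  2.000e-04  5.057e-01  6.134e-01]
 [-5.057e-01 -2.000e-04 -8.627e-01 -6.600e-02]
 [-1.000e-04 -1.000e+00  3.000e-04  1.819e-01]
 [ 0.000e+00  0.000e+00  0.000e+00  1.000e+00]] 13.7 [-0.0051955   0.03027278 -0.27492087] 0.05943711738845415
```

View pics/w11.png

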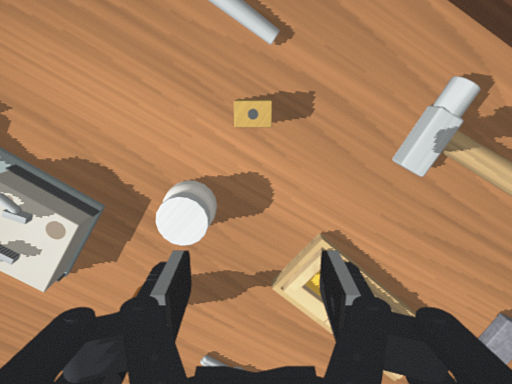

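```bash
python3 - <<'E'
from h import *
p=cv2.imread("pics/w11.png"); crop(p,220,85,290,145,9,"pics/c14.png")
E
```

```text
(no output)
```

View pics/c14.png

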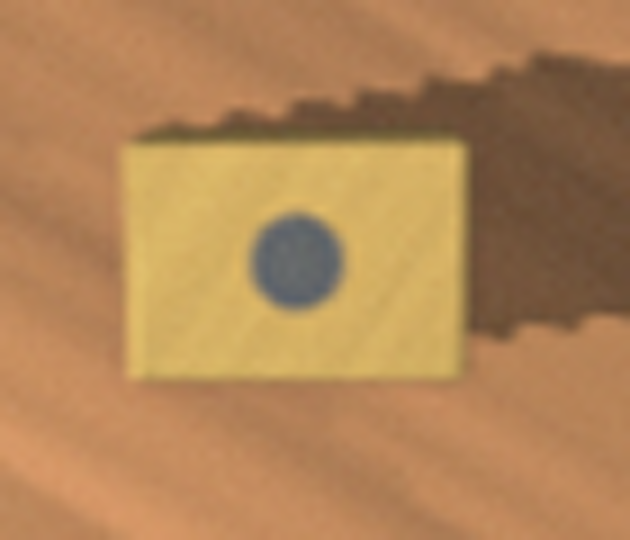

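```bash
python3 - <<'E'
from h import *
T=np.load("pics/T11.npy"); 
s=cw("wrist",[(124,141),(468,140),(463,380),(128,380)],220,85,9,.034,T); print((s*1e3).round(1),s.mean(0))
e=s[1]-s[0]+s[2]-s[3]; print("long",np.degrees(np.arctan2(e[1],e[0])),np.linalg.norm(e)/2,"tool",np.degrees(np.arctan2(T[1,2],T[0,2])))
print("shift",(s.mean(0)-T[:3,3])*100)
E
```

```text
[[664.6 -15.3  34. ]
 [680.7 -42.6  34. ]
 [661.8 -53.5  34. ]
 [645.8 -26.2  34. ]] [ 0.66323722 -0.03439425  0.034     ]
long -59.55611893482597 0.03166682480566245 tool -59.62544351936456
shift [  4.98052123   3.16446407 -14.79102995]
```

```bash
python3 -m creep '[2.5,1.6,0,0,0,0,0.7, 4.95,3.12,-2,0,0,0,0.7, 4.95,3.12,-6,0,0,0,0.7, 4.95,3.12,-10,0,0,0,0.7, 4.95,3.12,-11,0,0,0,0.7]';python3 -m creep '[0,0,0,0,0,0,0.7, 0,0,0,0,0,0,0.7]'
python3 - <<'E'
from h import *
T,s=Ts(); p,d=snapshot("wrist"); np.save("pics/T12.npy",T); cv2.imwrite("pics/w12.png",p); print(T[:3,3],s["time_s"],s["wrist_force"],s["opening"])
E
```

```text
time_s: 14.25
tcp_pos: [0.6598, -0.0372, 0.0671]
tcp_rot: [[-0.864, -0.007, 0.503], [-0.503, -0.001, -0.864], [0.006, -1.0, -0.003]]
wrist_force: [-0.2, 0.8, -0.5]
opening: 0.0595
time_s: 14.45
tcp_pos: [0.6638, -0.0358, 0.074]
tcp_rot: [[-0.864, 0.003, 0.504], [-0.504, -0.0, -0.864], [-0.002, -1.0, 0.002]]
wrist_force: [-0.3, -1.0, -0.0]
opening: 0.0598
[ 0.66381579 -0.03584136  0.07396736] 14.45 [-0.2731603  -1.02810845 -0.03283793] 0.05975001864149417
```

View pics/w12.png

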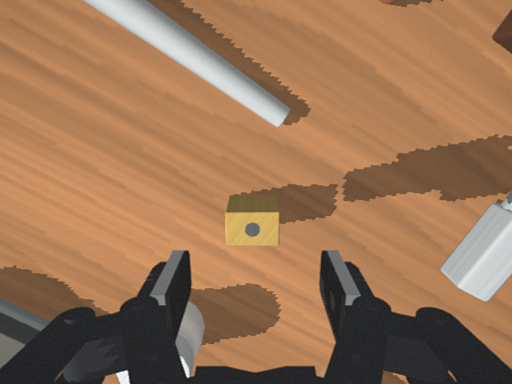

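```bash
python3 -m creep '[0,0,-2,0,0,0,0.7, 0,0,-4,0,0,0,0.7, 0,0,-5,0,0,0,0.7, 0,0,-5.3,0,0,0,0.7, 0,0,-5.3,0,0,0,0.7]'
```

```text
time_s: 15.0
tcp_pos: [0.6633, -0.0351, 0.0196]
tcp_rot: [[-0.863, 0.001, 0.505], [-0.505, -0.0, -0.863], [-0.001, -1.0, 0.001]]
wrist_force: [0.4, 0.1, 0.8]
opening: 0.0597
```

```bash
python3 -m creep '[0,0,-0.1,0,0,0,0.4, 0,0,-0.1,0,0,0,0.3, 0,0,-0.1,0,0,0,0.2, 0,0,-0.1,0,0,0,0, 0,0,-0.1,0,0,0,0]';python3 -m creep '[0,0,0.3,0,0,0,0, 0,0,1,0,0,0,0, 0,0,3,0,0,0,0, 0,0,6,0,0,0,0, 0,0,6,0,0,0,0]'
python3 - <<'E'
from h import *
T,s=Ts(); p,d=snapshot("wrist"); np.save("pics/T13.npy",T); cv2.imwrite("pics/w13.png",p); print(T[:3,3],s["time_s"],s["wrist_force"],s["opening"])
E
```

```text
time_s: 15.5
tcp_pos: [0.6636, -0.0349, 0.0189]
tcp_rot: [[-0.863, 0.002, 0.505], [-0.505, -0.0, -0.863], [-0.002, -1.0, 0.001]]
wrist_force: [-1.0, -1.0, 6.6]
opening: 0.0307
time_s: 16.0
tcp_pos: [0.6651, -0.0348, 0.0823]
tcp_rot: [[-0.863, 0.006, 0.505], [-0.505, -0.0, -0.863], [-0.005, -1.0, 0.003]]
wrist_force: [0.5, 0.3, -1.7]
opening: 0.0305
[ 0.66512039 -0.03478178  0.08227604] 16.0 [ 0.48996015  0.32516508 -1.70530941] 0.03049625509392964
```

View pics/w13.png

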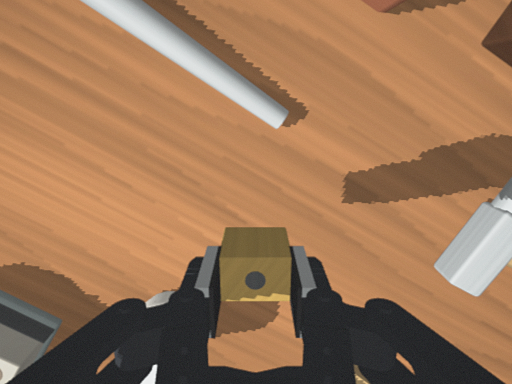

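```bash
python3 -m creep '[0,0,3,0,0,0,0, -2,1.3,7,0,0,-8,0, -5,3.5,9,0,0,-16,0, -9,6,9,0,0,-24,0, -13,8.5,9,0,0,-32,0]';python3 -m creep '[-4,2.5,0,0,0,-0.8,0, -7,4.5,0,0,0,-0.8,0, -7.2,4.6,0,0,0,-0.8,0, -7.2,4.6,0,0,0,-0.8,0, -7.2,4.6,0,0,0,-0.8,0]'
python3 - <<'E'
from h import *
T,s=Ts(); p,d=snapshot("wrist"); np.save("pics/T14.npy",T); cv2.imwrite("pics/w14.png",p); print(T.round(4),s["time_s"],s["wrist_force"],s["opening"])
E
```

```text
time_s: 16.55
tcp_pos: [0.5312, 0.0507, 0.1673]
tcp_rot: [[-0.999, -0.0, -0.035], [0.035, 0.0, -0.999], [0.0, -1.0, -0.0]]
wrist_force: [-1.2, 0.9, -1.4]
opening: 0.0305
time_s: 17.05
tcp_pos: [0.4612, 0.0952, 0.1673]
tcp_rot: [[-0.999, -0.0, -0.044], [0.044, -0.0, -0.999], [0.0, -1.0, 0.0]]
wrist_force: [-0.4, 0.4, -2.8]
opening: 0.0306
[[-9.990e-01 -4.000e-04 -4.390e-02  4.612e-01]
 [ 4.390e-02 -3.000e-04 -9.990e-01  9.520e-02]
 [ 4.000e-04 -1.000e+00  3.000e-04  1.673e-01]
 [ 0.000e+00  0.000e+00  0.000e+00  1.000e+00]] 17.05 [-0.39508018  0.35006358 -2.83428225] 0.03063328627688612
```

View pics/w14.png

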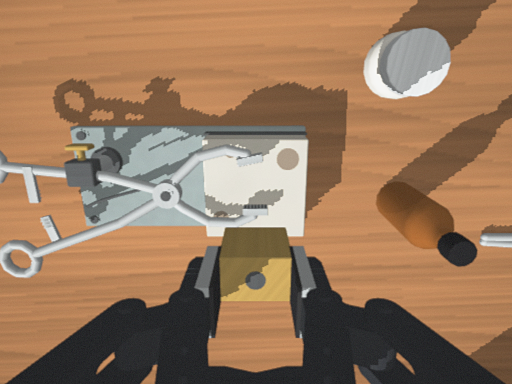

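```bash
python3 - <<'E'
from h import *
p=cv2.imread("pics/w14.png"); crop(p,195,190,315,310,5,"pics/c15.png")
E
```

```text
(no output)
```

View pics/c15.png

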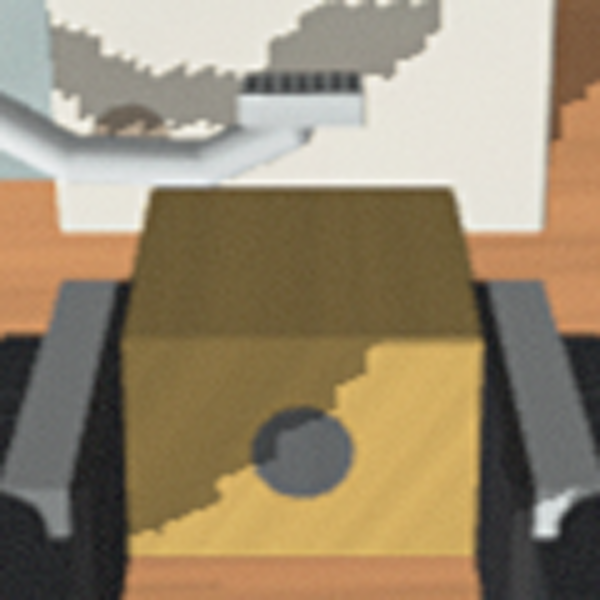

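```bash
python3 - <<'E'
from h import *
T=np.load("pics/T14.npy"); Ti=np.linalg.inv(T)
f=lambda s:((Ti[:3,:3]@s.T).T+Ti[:3,3])*1e3
print(f(cw("wrist",[(152,187),(452,187)],195,190,5,T[2,3]-.0185,T)).round(1))
print(f(cw("wrist",[(122,338),(484,340),(476,556),(127,556)],195,190,5,T[2,3]+.0155,T)).round(1))
q=cw("wrist",[(240,93),(365,93),(238,75),(358,72)],195,190,5,.059,T); print("pad fixed top edge inner",(q*1e3).round(1))
E
```

```text
[[-11.1  18.5 -15.8]
 [-11.   18.5  15.2]]
[[-11.8 -15.5 -15.4]
 [-11.6 -15.5  15. ]
 [  9.6 -15.5  15. ]
 [  9.6 -15.5 -15.7]]
pad fixed top edge inner [[450.4 105.7  59. ]
 [449.5  86.   59. ]
 [453.4 105.9  59. ]
 [453.1  87.   59. ]]
```

```bash
python3 -m creep '[0.08,0.03,-2,0,0,0,0, 0.08,0.03,-5,0,0,0,0, 0.08,0.03,-7.5,0,0,0,0, 0.08,0.03,-8.3,0,0,0,0, 0.08,0.03,-8.3,0,0,0,0]'
python3 - <<'E'
from h import *
T,s=Ts(); p,d=snapshot("wrist"); np.save("pics/T15.npy",T); cv2.imwrite("pics/w15.png",p); print(T[:3,3],s["time_s"],s["wrist_force"],s["opening"])
E
```

```text
time_s: 17.6
tcp_pos: [0.4613, 0.0958, 0.0837]
tcp_rot: [[-0.999, -0.003, -0.044], [0.044, 0.0, -0.999], [0.003, -1.0, -0.0]]
wrist_force: [-0.4, -0.3, -2.0]
opening: 0.0303
[0.46128721 0.09584757 0.08371111] 17.6 [-0.35034509 -0.25609464 -1.96816129] 0.030337173016723826
```

View pics/w15.png

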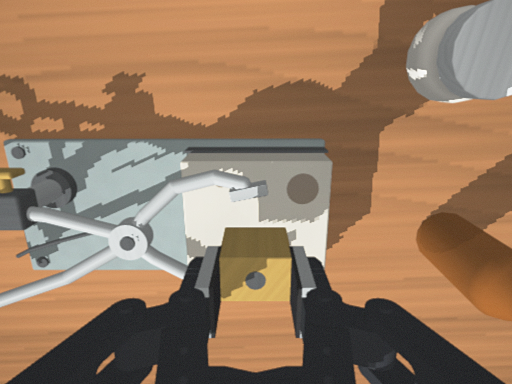

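```bash
python3 -m creep '[0.03,0,-0.6,0,0,0,0, 0.03,0,-1.2,0,0,0,0, 0.03,0,-1.7,0,0,0,0, 0.03,0,-1.9,0,0,0,0, 0.03,0,-1.9,0,0,0,0]'
```

```text
time_s: 18.15
tcp_pos: [0.4617, 0.0963, 0.0654]
tcp_rot: [[-0.999, -0.0, -0.043], [0.043, -0.0, -0.999], [0.0, -1.0, 0.0]]
wrist_force: [0.3, -0.0, -1.6]
opening: 0.0301
```

```bash
python3 -m creep '[0,0,-0.1,0,0,0,0, 0,0,-0.15,0,0,0,0]';python3 -m creep '[0,0,-0.05,0,0,0,0, 0,0,-0.05,0,0,0,0]'
```

```text
time_s: 18.35
tcp_pos: [0.462, 0.0963, 0.0643]
tcp_rot: [[-0.999, 0.0, -0.043], [0.043, -0.0, -0.999], [-0.0, -1.0, 0.0]]
wrist_force: [0.3, 0.5, -2.5]
opening: 0.0304
time_s: 18.55
tcp_pos: [0.462, 0.0963, 0.0638]
tcp_rot: [[-0.999, 0.0, -0.043], [0.043, -0.0, -0.999], [-0.0, -1.0, 0.0]]
wrist_force: [-0.6, -0.0, -1.0]
opening: 0.0306
```

```bash
python3 -m creep '[0,0,-0.06,0,0,0,0, 0,0,-0.06,0,0,0,0]';python3 -m creep '[0,0,-0.06,0,0,0,0, 0,0,-0.06,0,0,0,0]'
```

```text
time_s: 18.75
tcp_pos: [0.4621, 0.0963, 0.0638]
tcp_rot: [[-0.999, 0.0, -0.043], [0.043, -0.0, -0.999], [-0.0, -1.0, 0.0]]
wrist_force: [-4.7, -0.7, 8.2]
opening: 0.0308
time_s: 18.95
tcp_pos: [0.4621, 0.0963, 0.0637]
tcp_rot: [[-0.999, 0.0, -0.043], [0.043, -0.001, -0.999], [-0.0, -1.0, 0.001]]
wrist_force: [-7.6, -2.2, 16.5]
opening: 0.0307
```

```bash
python3 -m creep '[0,0,0.08,0,0,0,0, 0,0,0.1,0,0,0,0]'; python3 -m creep '[0,0,0,0,0,0,0.42, 0,0,0,0,0,0,0.5, 0,0,0,0,0,0,0.6, 0,0,0,0,0,0,0.6]'
python3 - <<'E'
from h import *
T,s=Ts(); p,d=snapshot("wrist"); np.save("pics/T16.npy",T); cv2.imwrite("pics/w16.png",p); print(T[:3,3],s["time_s"],s["wrist_force"],s["opening"])
E
```

```text
time_s: 19.15
tcp_pos: [0.4621, 0.0963, 0.0638]
tcp_rot: [[-0.999, 0.0, -0.043], [0.043, -0.0, -0.999], [-0.0, -1.0, 0.0]]
wrist_force: [-1.0, -0.2, 3.9]
opening: 0.0306
time_s: 19.55
tcp_pos: [0.4619, 0.0963, 0.0634]
tcp_rot: [[-0.999, -0.0, -0.043], [0.043, -0.0, -0.999], [0.0, -1.0, 0.0]]
wrist_force: [-0.5, 0.4, -1.2]
opening: 0.0513
[0.46190075 0.0962914  0.06338207] 19.55 [-0.50793535  0.37001002 -1.15920327] 0.05126701459411091
```

View pics/w16.png

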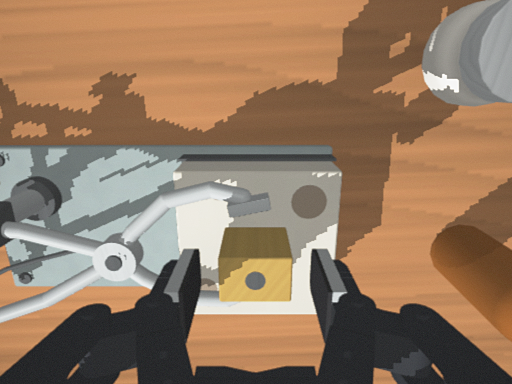

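```bash
python3 -m creep '[0,0,1.5,0,0,0,0.6, 0,0,4,0,0,0,0.6, 0,0,7,0,0,0,0.3, -2,2,10,0,0,0,0, -5,6,12.5,0,0,0,0]';python3 -m creep '[0,0,0,0,0,0,0, 0,0,0,0,0,0,0, 0,0,0,0,0,0,0]'
python3 - <<'E'
from h import *
T,s=Ts(); p,d=snapshot("wrist"); np.save("pics/T17.npy",T); cv2.imwrite("pics/w17.png",p); print(T.round(4),s["time_s"],s["wrist_force"],s["opening"])
crop(p,20,60,150,220,4,"pics/c16.png"); crop(p,220,40,380,170,5,"pics/c17.png")
E
```

```text
time_s: 20.1
tcp_pos: [0.4157, 0.1511, 0.1875]
tcp_rot: [[-0.999, 0.001, -0.047], [0.047, 0.0, -0.999], [-0.001, -1.0, -0.0]]
wrist_force: [-0.2, 1.4, 0.3]
opening: 0.008
time_s: 20.4
tcp_pos: [0.4152, 0.1512, 0.1853]
tcp_rot: [[-0.999, -0.001, -0.044], [0.044, -0.0, -0.999], [0.001, -1.0, 0.001]]
wrist_force: [-0.4, 0.0, 0.3]
opening: 0.0006
[[-9.990e-01 -7.000e-04 -4.380e-02  4.152e-01]
 [ 4.380e-02 -5.000e-04 -9.990e-01  1.512e-01]
 [ 6.000e-04 -1.000e+00  5.000e-04  1.853e-01]
 [ 0.000e+00  0.000e+00  0.000e+00  1.000e+00]] 20.4 [-0.39249328  0.01857208  0.25272671] 0.0005978233228791801
```

View pics/w17.png

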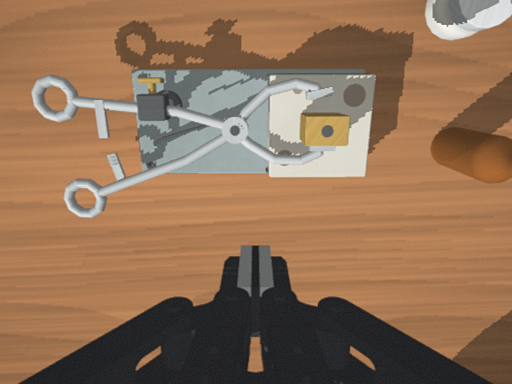

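View pics/c16.png

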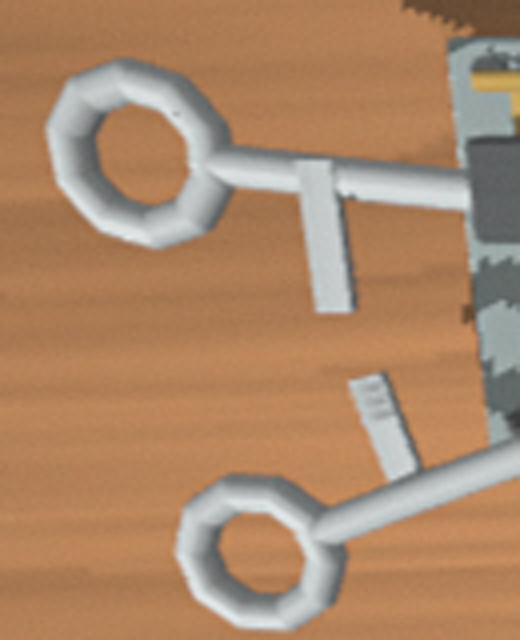

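View pics/c17.png

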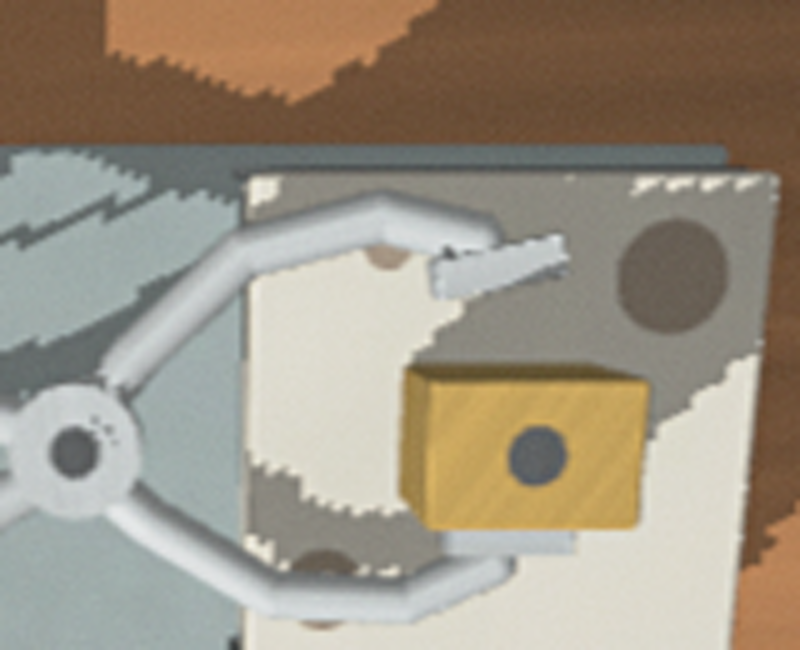

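```bash
python3 - <<'E'
from h import *
T=np.load("pics/T17.npy")
print(cw("wrist",[(260,552),(138,153)],20,60,4,.054,T))
s=cw("wrist",[(425,378),(650,380),(638,528),(428,528)],220,40,5,.079,T); print((s*1e3).round(1),s.mean(0))
E
```

```text
[[0.41162589 0.29750188 0.054     ]
 [0.49393661 0.3048489  0.054     ]]
[[474.2 113.1  79. ]
 [472.5  80.7  79. ]
 [451.2  81.6  79. ]
 [452.5 112.6  79. ]] [0.46261628 0.09700631 0.079     ]
```

```bash
python3 -m creep '[-1.5,4.5,0,0,0,0,0, -3,9,0,0,0,0,0, -4.7,13.5,-1,0,0,0,0, -4.9,15,-4,0,0,0,0, -4.9,15,-8,0,0,0,0]';python3 -m creep '[0,0,-3,0,0,0,0, 0,0,-5.5,0,0,0,0, 0,0,-6.1,0,0,0,0, 0,0,-6.1,0,0,0,0]'
python3 - <<'E'
from h import *
T,s=Ts(); p,d=snapshot("wrist"); np.save("pics/T18.npy",T); cv2.imwrite("pics/w18.png",p); print(T.round(4),s["time_s"],s["wrist_force"],s["opening"])
E
```

```text
time_s: 20.95
tcp_pos: [0.3661, 0.305, 0.1056]
tcp_rot: [[-0.999, 0.001, -0.04], [0.04, 0.003, -0.999], [-0.001, -1.0, -0.003]]
wrist_force: [2.1, -0.4, 0.1]
opening: 0.0001
time_s: 21.35
tcp_pos: [0.3657, 0.3015, 0.044]
tcp_rot: [[-0.999, -0.002, -0.043], [0.043, -0.001, -0.999], [0.002, -1.0, 0.001]]
wrist_force: [-0.2, -0.3, 0.3]
opening: -0.0
[[-0.9991 -0.0022 -0.0433  0.3657]
 [ 0.0433 -0.0011 -0.9991  0.3015]
 [ 0.0021 -1.      0.0012  0.044 ]
 [ 0.      0.      0.      1.    ]] 21.35 [-0.1971604  -0.27187844  0.31660469] -1.0129060516122962e-05
```

View pics/w18.png

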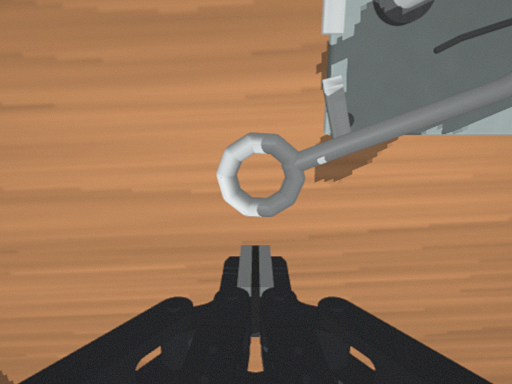

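```bash
python3 -m creep '[1,0,0,0,0,0,0, 1.8,0.1,0,0,0,0,0, 2.5,0.2,0,0,0,0,0, 3,0.3,0,0,0,0,0, 3.5,0.3,0,0,0,0,0]';python3 -m creep '[0.2,0,0,0,0,0,0, 0.4,0,0,0,0,0,0, 0.5,0,0,0,0,0,0]'
python3 - <<'E'
from h import *
T,s=Ts(); p,d=snapshot("wrist"); np.save("pics/T19.npy",T); cv2.imwrite("pics/w19.png",p); print(T[:3,3].round(4),s["time_s"],s["wrist_force"],s["opening"])
E
```

```text
time_s: 21.9
tcp_pos: [0.4015, 0.3054, 0.045]
tcp_rot: [[-0.999, 0.0, -0.043], [0.043, 0.0, -0.999], [-0.0, -1.0, -0.0]]
wrist_force: [-1.6, 1.5, 0.1]
opening: 0.0001
time_s: 22.2
tcp_pos: [0.406, 0.3051, 0.0448]
tcp_rot: [[-0.999, -0.0, -0.043], [0.043, -0.0, -0.999], [0.0, -1.0, 0.0]]
wrist_force: [-1.6, 2.5, -0.1]
opening: 0.0003
[0.406  0.3051 0.0448] 22.2 [-1.57887164  2.48416319 -0.0974704 ] 0.0002648387177868811
```

View pics/w19.png

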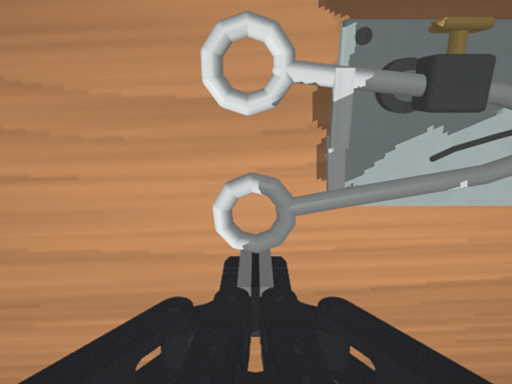

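```bash
for i in 1; do python3 -m creep '[0.15,0,0,0,0,0,0, 0.3,0,0,0,0,0,0, 0.3,0,0,0,0,0,0]'; done; python3 -m creep '[0.15,0,0,0,0,0,0, 0.3,0,0,0,0,0,0, 0.3,0,0,0,0,0,0]'
```

```text
time_s: 22.55
tcp_pos: [0.4091, 0.3051, 0.0448]
tcp_rot: [[-0.999, -0.0, -0.043], [0.043, -0.0, -0.999], [0.0, -1.0, 0.0]]
wrist_force: [-2.2, 1.4, 0.6]
opening: -0.0003
time_s: 22.85
tcp_pos: [0.4109, 0.3054, 0.0444]
tcp_rot: [[-0.999, -0.002, -0.042], [0.042, -0.0, -0.999], [0.002, -1.0, 0.0]]
wrist_force: [-4.8, 2.4, -1.1]
opening: -0.0001
```

```bash
python3 -m creep '[0.15,0,0,0,0,0,0, 0.3,0,0,0,0,0,0, 0.3,0,0,0,0,0,0]'
```

```text
time_s: 23.15
tcp_pos: [0.4138, 0.3054, 0.0443]
tcp_rot: [[-0.999, -0.002, -0.042], [0.042, -0.0, -0.999], [0.002, -1.0, 0.0]]
wrist_force: [-6.5, 2.2, -0.8]
opening: -0.0002
```

```bash
python3 -m creep '[0.15,0,0,0,0,0,0, 0.25,0,0,0,0,0,0, 0.25,0,0,0,0,0,0]'; python3 -m creep '[0.1,0,0,0,0,0,0, 0.2,0,0,0,0,0,0, 0.2,0,0,0,0,0,0]'
python3 - <<'E'
from h import *
T,s=Ts(); p,d=snapshot("wrist"); np.save("pics/T20.npy",T); cv2.imwrite("pics/w20.png",p); print(T[:3,3].round(4),s["time_s"],s["wrist_force"],s["opening"])
E
```

```text
time_s: 23.45
tcp_pos: [0.4151, 0.3056, 0.044]
tcp_rot: [[-0.999, -0.004, -0.041], [0.041, -0.0, -0.999], [0.004, -1.0, 0.001]]
wrist_force: [-10.2, 3.7, -2.2]
opening: -0.0001
time_s: 23.75
tcp_pos: [0.4178, 0.3056, 0.0442]
tcp_rot: [[-0.999, -0.003, -0.041], [0.041, -0.0, -0.999], [0.003, -1.0, 0.0]]
wrist_force: [-8.6, 3.6, 0.1]
opening: 0.0005
[0.4178 0.3056 0.0442] 23.75 [-8.63345979  3.62858183  0.05030436] 0.0005202157982968146
```

View pics/w20.png

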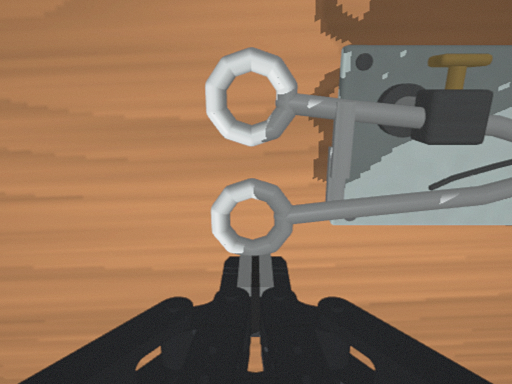

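```bash
python3 -m creep '[0.1,0,0,0,0,0,0, 0.2,0,0,0,0,0,0, 0.2,0,0,0,0,0,0]'
```

```text
time_s: 24.1
tcp_pos: [0.4186, 0.3058, 0.0439]
tcp_rot: [[-0.999, -0.005, -0.041], [0.041, -0.001, -0.999], [0.005, -1.0, 0.001]]
wrist_force: [-10.5, 4.0, -0.7]
opening: 0.0006
```

```bash
python3 -m creep '[0.1,0,0,0,0,0,0, 0.2,0,0,0,0,0,0, 0.2,0,0,0,0,0,0]'
```

```text
time_s: 24.4
tcp_pos: [0.4196, 0.306, 0.0436]
tcp_rot: [[-0.999, -0.006, -0.04], [0.04, -0.001, -0.999], [0.006, -1.0, 0.001]]
wrist_force: [-13.3, 5.0, -2.4]
opening: 0.0003
```

```bash
python3 -m creep '[-0.2,0,0,0,0,0,0, -0.5,0,0,0,0,0,0, -1,0,0,0,0,0,0, -2,0,0,0,0,0,0, -4,0,0,0,0,0,0]'
python3 - <<'E'
from h import *
T,s=Ts(); p,d=snapshot("wrist"); np.save("pics/T21.npy",T); cv2.imwrite("pics/w21.png",p); print(T[:3,3].round(4),s["time_s"],s["wrist_force"],s["opening"])
E
```

```text
time_s: 24.9
tcp_pos: [0.3842, 0.3046, 0.0449]
tcp_rot: [[-0.999, 0.001, -0.045], [0.045, 0.0, -0.999], [-0.001, -1.0, -0.0]]
wrist_force: [0.2, 0.3, -0.1]
opening: 0.0001
[0.3842 0.3046 0.0449] 24.9 [ 0.16347399  0.31254246 -0.10548187] 0.00012838143082479124
```

View pics/w21.png

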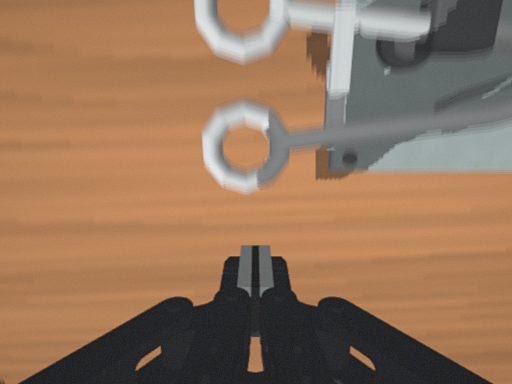

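```bash
python3 -m creep '[-1,0,3,0,0,0,0, -1,0,7,0,0,0,0, 0,-3,11,0,0,0,0, 1.5,-8,14,0,0,0,0, 2.5,-12,15,0,0,0,0]';python3 -m creep '[0,-2.5,0,0,0,0,0, 0,-2.5,0,0,0,0,0, 0,-2.5,0,0,0,0,0]'
python3 - <<'E'
from h import *
T,s=Ts(); p,d=snapshot("wrist"); np.save("pics/T22.npy",T); np.save("pics/d22.npy",d);cv2.imwrite("pics/w22.png",p); print(T.round(4),s["time_s"],s["wrist_force"],s["opening"])
crop(p,30,50,390,190,2.2,"pics/c22.png"); crop(p,265,50,385,170,5,"pics/c23.png")
p,d=snapshot("top"); cv2.imwrite("pics/t22.png",p); p,d=snapshot("scene"); cv2.imwrite("pics/s22.png",p)
E
```

```text
time_s: 25.45
tcp_pos: [0.4085, 0.1876, 0.1966]
tcp_rot: [[-0.999, 0.004, -0.041], [0.041, 0.001, -0.999], [-0.004, -1.0, -0.001]]
wrist_force: [1.8, 0.0, -0.6]
opening: 0.0002
time_s: 25.75
tcp_pos: [0.4077, 0.1628, 0.194]
tcp_rot: [[-0.999, 0.001, -0.044], [0.044, -0.0, -0.999], [-0.001, -1.0, 0.0]]
wrist_force: [0.6, 0.6, 0.7]
opening: -0.0003
[[-9.990e-01  9.000e-04 -4.410e-02  4.077e-01]
 [ 4.410e-02 -3.000e-04 -9.990e-01  1.628e-01]
 [-9.000e-04 -1.000e+00  3.000e-04  1.940e-01]
 [ 0.000e+00  0.000e+00  0.000e+00  1.000e+00]] 25.75 [0.59872285 0.62886595 0.66001323] -0.0003304931043799585
```

View pics/c22.png

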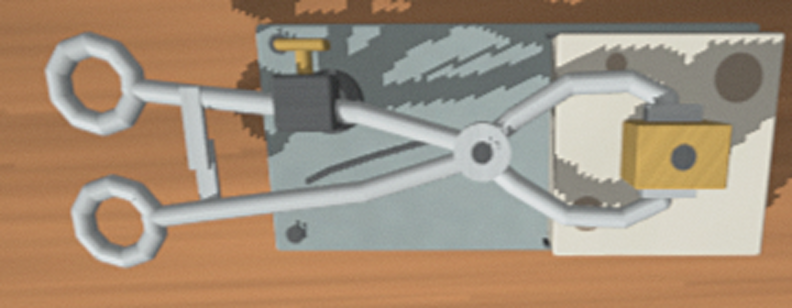

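View pics/c23.png

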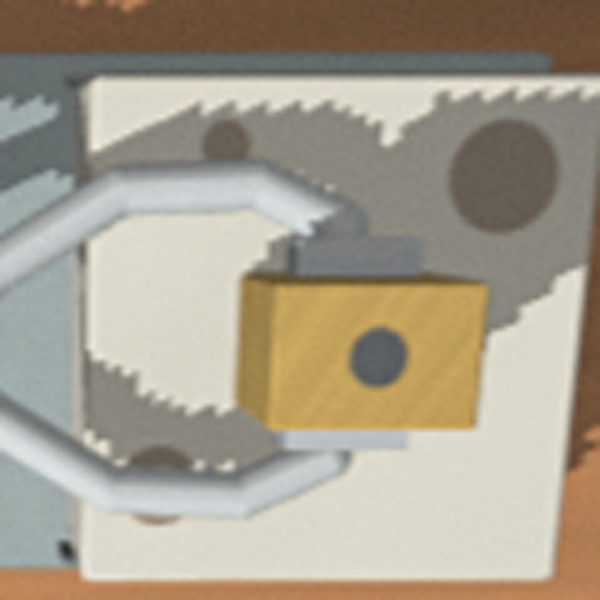

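View pics/t22.png

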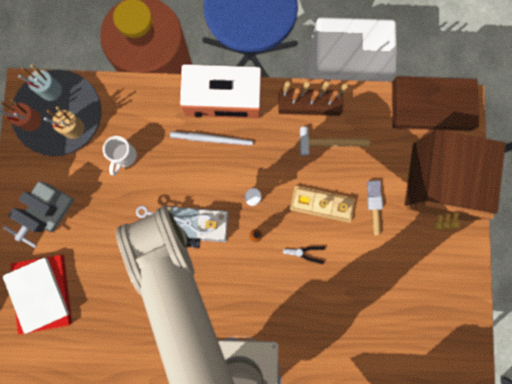

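View pics/s22.png

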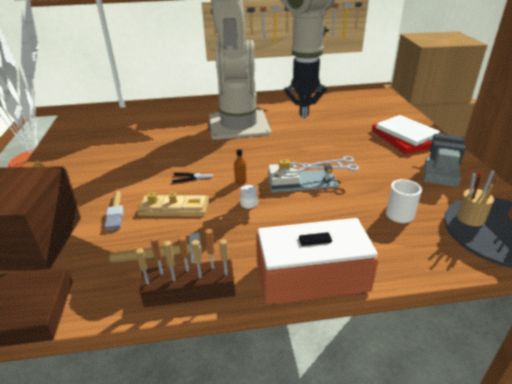

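```bash
python3 - <<'E'
from h import *
T=np.load("pics/T22.npy")
r=cw("wrist",[(118,222),(94,83)],30,50,2.2,.054,T); print(r.round(4),np.linalg.norm(r[0]-r[1]))
s=cw("wrist",[(275,280),(487,284),(475,429),(272,429)],265,50,5,.079,T); print((s*1e3).round(1),s.mean(0))
e=s[1]-s[0]+s[2]-s[3]; print(np.degrees(np.arctan2(e[0],-e[1])))
T2,s2=Ts(); p,d=snapshot("wrist"); print(np.abs(p.astype(int)-cv2.imread("pics/w22.png"))[60:190].max(), s2["time_s"])
print(sign_off())
E
```

```text
[[0.4432 0.3066 0.054 ]
 [0.494  0.3051 0.054 ]] 0.050764424534360135
[[472.6 112.4  79. ]
 [470.7  81.   79. ]
 [449.4  81.7  79. ]
 [450.8 112.5  79. ]] [0.46086152 0.0968899  0.079     ]
-3.0650129998787166
152 25.9
the job is handed in; nothing more can be done
None
```

Both parts are done, and I handed the job in at about 26 s of the 69 s.

- **Release:** I pressed the free ring down to about 6 N, carried it 34 mm outwards still pressing, then lifted. The jaws spread and the square seal stayed upright on the brick.
- **Square seal in the nest:** It met the nest floor at the expected height. Depth readings afterwards put its top at about 47–48 mm, the same as the round seal, so it is fully home.
- **Oblong seal in the clamp:** I set it on the brick with its long sides along the pads, 1–2 mm off the seat in x. At set-down the wrist showed about 16 N down and 8 N sideways, which I eased before opening the fingers.
- **Locking:** I pushed the free ring until the wrist showed about 13 N. There was one clear force drop on the way, so at least one tooth was passed. I did not confirm which tooth holds.

**Last checks:**
- With the arm lifted clear, the ring stayed where it was locked at the start, 50.8 mm from the fixed ring (50.1 mm at the start).
- The seal is centred within about 1.5 mm of the seat, with both pads on it.
- In the last overall pictures I saw nothing else moved.
- The final frame-to-frame comparison was no use. It showed a large difference (152) in the clamp region, and I did not look into it. The arm may still have been settling, but I did not confirm that, so it neither supports nor contradicts the rest.

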